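Plug the lubricator pots, pack them in the parts case and leave its lid ajar

ROBOT

A 6-joint arm with a two-finger parallel gripper is mounted at the origin on the work surface. World frame = base frame: x ahead of the robot, y to its left, z up, the work surface at z = 0. Lengths are in mm, angles in rad, forces in N, time in s.
With the tool pointing down it reaches from about 350 to 875 mm from the base axis. Payload 4.2 kg.
Tool frame: the origin (TCP) lies between the finger pads; the fingertips stand 22 mm ahead of it and the grasp point (between the pads) lies 3 mm ahead of it (manip.tip_reach is the distance from the TCP to the fingertips, in mm); z points along the fingers, y is the line along which they close (so a half turn about z gives the same grasp; the last joint's range is limited). The gripper opens to 87 mm and grips with 3 to 60 N. Pads are 19 mm wide; open, the fingers measure 117 mm over their backs; the gripper's body (75 mm by 190 mm) begins 51 mm behind the grasp point.
Start: joints at [-0.933, 0.385, 0.008, 0, -1.194, -0.259], TCP at [231.142, -580.666, 244.55] pointing down, gripper open.
Joint ranges: [-3.14, 3.14], [-1.21, 2.06], [-1.07, 1.41], [-3.16, 2.05], [-2.99, -0.16], [-3.1, 3.1]. Speed limits (rad/s): [2.79, 2.79, 3.14, 3.14, 3.14, 3.14].

INTERFACE

Orientations are given as a unit quaternion [x, y, z, w].
In Python, from plant import manip, capture gives the robot as it stands.
- The arm moves only by the shell command python3 -m inch 'ROWS' [OPENING] [FORCE]. ROWS is a JSON object of lists of equal length, an entry for each row: "slide": the shift along the tool's x, y, z in cm, a list of three; "spin": the turn about the tool's z in degrees. In form: {"slide": [[tx, ty, tz], ...], "spin": [spin, ...]}. A call has 1 to 12 rows; each row shifts and turns the commanded pose from where the row before left it, along the tool's axes as they then stand; what a row does not reach is not made up. A row lasts 1/12 s, in which the tool goes at most 41.7 mm and 7.16 degrees, less where a joint would pass 70% of its speed; a pose out of reach is approached as far as the arm can. A call with a gripper value outside its range is refused whole. OPENING is the closure, from -1 (fully open) to 1 (shut), set as the call begins (- or left out, the last holds). The fingers move at their own pace and stop on an object; FORCE is the grip in N (left out, the last holds). Time passes only in rows, so rows that do not move let the fingers close. It gives the time, the measured TCP pose, the force, the opening and the grip force at its end, in the units of the state.
- manip.observe(): the state, without advancing time (a new reading comes with each control period).
- capture(name): name is "side" or "top" or "wrist"; returns a dict with "color" (400x640x3 uint8, red, green, blue), "z_map" (400x640 float32, mm along the optical axis (not along the pixel's ray), 0 where there is no reading), "fx", "fy", "cx", "cy" (pixels), "R" (3x3) and "t" (3): a world point X has camera coordinates R X + t. Camera axes: x right, y down, z forward; pixel columns grow to the right and rows downward; lengths in mm; the calibration is good to about 2 mm. A picture is of the moment at which its call begins.
- manip.close_job(): hands the job in; it is judged then, once.
The state is a dict: "clock": time; "joint_pos": joint angles; "joint_vel": joint speeds; "joint_torque": joint torques, N m; "position": TCP position; "ee_rot": TCP orientation; "contact_force": force on the tool from outside, world axes, zero at the start; "wrist_torque": the same for the moment, N m; "grip_width": opening from 0.0 (shut) to 1.0 (fully open); "gripper_force": force on a finger pad.
Only numpy, scipy, OpenCV 4.12 (cv2) and the standard library are available. Lean on these libraries where they do the work, as an engineer would, in place of code of your own. Each camera call takes 0.05 s, during which the arm holds its last target. There are 200 camera calls.

TASK

Fold the lid of the steel parts case right up, set a tapered blanking plug fully home in the neck of every lubricator pot on the bench, and stand all the pots upright on the floor of the case, plugs in. Then fold the lid back down and leave it ajar at 30 degrees from shut, so that the damp pots can air. Leave the other tools and fittings on the bench where they are.

Things in the scene. Friction and masses are not known exactly. Their poses are not given: they have to be found in the camera images.
- case_floor (a point): Centre of the inner floor of the grey steel parts case, which is fixed to the bench. The floor is 5 mm above the bench. The case is 220 mm long (its own x axis), 180 mm wide (its own y axis) and 108 mm high outside, walls 5 mm thick, so 210 x 170 x 103 mm inside; open on top but for the lid. Its z axis points up.
- lid_hinge (a point): Middle of the hinge line of the case's lid, on the top outer edge of the case's +y long wall (90 mm from the case's centre along its y, 108 mm above the bench). The hinge line runs along the case's x axis.
- lid (a joint): Angle of the case's lid in rad: 0 is shut (lid level on the rim), grows as the free edge swings up and over towards +y of the case, 1.57 is upright, stop at 1.75. The lid is a stiff 8 mm sheet, 220 x 180 mm, 0.35 kg; the hinge has friction (about 0.55 N m) and the lid stays at whatever angle it is left.
- lid_handle (a point): Middle of the lid's handle: a round steel bar 12 mm thick, 100 mm long, parallel to the hinge, on two 12 mm posts at its ends. With the lid shut it lies 160 mm from the hinge line towards -y of the case and 50 mm above it (42 mm above the lid's face); it swings with the lid and carries its axes (x along the hinge, z square to the lid). Pinched across from above, it turns between the fingers.
- pot1_mid (a point): Half-way up (36 mm above the underside, on the axis) a round brass lubricator pot, 0.25 to 0.5 kg, 72 mm high: body 54 mm in diameter, 38 mm high, shoulder to 44 mm, then a neck 36 mm in diameter with an open bore 26 mm in diameter, 28 mm deep. z axis up. Pots are alike; three or four are there (None from the start: absent).
- pot2_mid (a point): Half-way up (36 mm above the underside, on the axis) a round brass lubricator pot, 0.25 to 0.5 kg, 72 mm high: body 54 mm in diameter, 38 mm high, shoulder to 44 mm, then a neck 36 mm in diameter with an open bore 26 mm in diameter, 28 mm deep. z axis up. Pots are alike; three or four are there (None from the start: absent).
- pot3_mid (a point): Half-way up (36 mm above the underside, on the axis) a round brass lubricator pot, 0.25 to 0.5 kg, 72 mm high: body 54 mm in diameter, 38 mm high, shoulder to 44 mm, then a neck 36 mm in diameter with an open bore 26 mm in diameter, 28 mm deep. z axis up. Pots are alike; three or four are there (None from the start: absent).
- pot4_mid (a point): Half-way up (36 mm above the underside, on the axis) a round brass lubricator pot, 0.25 to 0.5 kg, 72 mm high: body 54 mm in diameter, 38 mm high, shoulder to 44 mm, then a neck 36 mm in diameter with an open bore 26 mm in diameter, 28 mm deep. z axis up. Pots are alike; three or four are there (None from the start: absent).
- plug1_mid (a point): Half-way up (25 mm above its tip, on the axis) a black rubber plug, 30 g, 50 mm long: tapered shank 24 mm (diameter 18 to 23 mm), flange 36 mm in diameter, 4 mm thick, knob 24 mm in diameter, 22 mm high. z axis up. Home, its flange lies on the rim and this point is 37 mm above the pot's middle. Plugs are alike, any fits any pot, spares may stay. At the start they hang in the strip's holes by their flanges.
- plug2_mid (a point): Half-way up (25 mm above its tip, on the axis) a black rubber plug, 30 g, 50 mm long: tapered shank 24 mm (diameter 18 to 23 mm), flange 36 mm in diameter, 4 mm thick, knob 24 mm in diameter, 22 mm high. z axis up. Home, its flange lies on the rim and this point is 37 mm above the pot's middle. Plugs are alike, any fits any pot, spares may stay. At the start they hang in the strip's holes by their flanges.
- plug3_mid (a point): Half-way up (25 mm above its tip, on the axis) a black rubber plug, 30 g, 50 mm long: tapered shank 24 mm (diameter 18 to 23 mm), flange 36 mm in diameter, 4 mm thick, knob 24 mm in diameter, 22 mm high. z axis up. Home, its flange lies on the rim and this point is 37 mm above the pot's middle. Plugs are alike, any fits any pot, spares may stay. At the start they hang in the strip's holes by their flanges.
- plug4_mid (a point): Half-way up (25 mm above its tip, on the axis) a black rubber plug, 30 g, 50 mm long: tapered shank 24 mm (diameter 18 to 23 mm), flange 36 mm in diameter, 4 mm thick, knob 24 mm in diameter, 22 mm high. z axis up. Home, its flange lies on the rim and this point is 37 mm above the pot's middle. Plugs are alike, any fits any pot, spares may stay. At the start they hang in the strip's holes by their flanges.
- plug5_mid (a point): Half-way up (25 mm above its tip, on the axis) a black rubber plug, 30 g, 50 mm long: tapered shank 24 mm (diameter 18 to 23 mm), flange 36 mm in diameter, 4 mm thick, knob 24 mm in diameter, 22 mm high. z axis up. Home, its flange lies on the rim and this point is 37 mm above the pot's middle. Plugs are alike, any fits any pot, spares may stay. At the start they hang in the strip's holes by their flanges.
- rack: Plywood strip fixed on the bench, 60 mm (its x) by 265 mm (its y), 34 mm high, with five through holes of 29 mm, 50 mm apart in a row along its y axis, holding the plugs. Origin at the centre of its underside.
- coupling: Bystander: steel ring coupling, 42 mm in diameter, 22 mm high. Origin under its centre.
- bonnet: Bystander: small solid brass bonnet, 36 mm in diameter at its foot, 34 mm high. Origin under its centre.
- spanner: Bystander: spanner lying on the bench.
- screwdriver: Bystander: screwdriver lying on the bench.
- hammer: Bystander: hammer lying on the bench.
- tin: Bystander: closed steel tin, 80 mm in diameter, 110 mm high. Origin under its centre.

How it is judged (in metres and radians):
On the way, in this order (a step that is already met when the one before it is completed fails the run):
1. the lid is folded up to upright (at least 80 degrees) (value of joint lid above 1.4 rad), for 0.2 s.
2. every pot stands in the case with a plug home in its neck (x of pot1_mid in the frame of case_floor between -0.09 and 0.09 m and y of pot1_mid in the frame of case_floor between -0.07 and 0.07 m and z of pot1_mid in the frame of case_floor between 0.03 and 0.043 m and angle between each of pot1_mid, pot2_mid, pot3_mid, pot4_mid's own z axis and vertical below 0.12 rad and ((horizontal distance between plug1_mid and pot1_mid below 0.006 m and z of plug1_mid in the frame of pot1_mid between 0.033 and 0.041 m and angle between plug1_mid's own z axis and vertical below 0.15 rad) or (horizontal distance between plug2_mid and pot1_mid below 0.006 m and z of plug2_mid in the frame of pot1_mid between 0.033 and 0.041 m and angle between plug2_mid's own z axis and vertical below 0.15 rad) or (horizontal distance between plug3_mid and pot1_mid below 0.006 m and z of plug3_mid in the frame of pot1_mid between 0.033 and 0.041 m and angle between plug3_mid's own z axis and vertical below 0.15 rad) or (horizontal distance between plug4_mid and pot1_mid below 0.006 m and z of plug4_mid in the frame of pot1_mid between 0.033 and 0.041 m and angle between plug4_mid's own z axis and vertical below 0.15 rad) or (horizontal distance between plug5_mid and pot1_mid below 0.006 m and z of plug5_mid in the frame of pot1_mid between 0.033 and 0.041 m and angle between plug5_mid's own z axis and vertical below 0.15 rad)) and x of pot2_mid in the frame of case_floor between -0.09 and 0.09 m and y of pot2_mid in the frame of case_floor between -0.07 and 0.07 m and z of pot2_mid in the frame of case_floor between 0.03 and 0.043 m and ((horizontal distance between plug1_mid and pot2_mid below 0.006 m and z of plug1_mid in the frame of pot2_mid between 0.033 and 0.041 m and angle between plug1_mid's own z axis and vertical below 0.15 rad) or (horizontal distance between plug2_mid and pot2_mid below 0.006 m and z of plug2_mid in the frame of pot2_mid between 0.033 and 0.041 m and angle between plug2_mid's own z axis and vertical below 0.15 rad) or (horizontal distance between plug3_mid and pot2_mid below 0.006 m and z of plug3_mid in the frame of pot2_mid between 0.033 and 0.041 m and angle between plug3_mid's own z axis and vertical below 0.15 rad) or (horizontal distance between plug4_mid and pot2_mid below 0.006 m and z of plug4_mid in the frame of pot2_mid between 0.033 and 0.041 m and angle between plug4_mid's own z axis and vertical below 0.15 rad) or (horizontal distance between plug5_mid and pot2_mid below 0.006 m and z of plug5_mid in the frame of pot2_mid between 0.033 and 0.041 m and angle between plug5_mid's own z axis and vertical below 0.15 rad)) and x of pot3_mid in the frame of case_floor between -0.09 and 0.09 m and y of pot3_mid in the frame of case_floor between -0.07 and 0.07 m and z of pot3_mid in the frame of case_floor between 0.03 and 0.043 m and ((horizontal distance between plug1_mid and pot3_mid below 0.006 m and z of plug1_mid in the frame of pot3_mid between 0.033 and 0.041 m and angle between plug1_mid's own z axis and vertical below 0.15 rad) or (horizontal distance between plug2_mid and pot3_mid below 0.006 m and z of plug2_mid in the frame of pot3_mid between 0.033 and 0.041 m and angle between plug2_mid's own z axis and vertical below 0.15 rad) or (horizontal distance between plug3_mid and pot3_mid below 0.006 m and z of plug3_mid in the frame of pot3_mid between 0.033 and 0.041 m and angle between plug3_mid's own z axis and vertical below 0.15 rad) or (horizontal distance between plug4_mid and pot3_mid below 0.006 m and z of plug4_mid in the frame of pot3_mid between 0.033 and 0.041 m and angle between plug4_mid's own z axis and vertical below 0.15 rad) or (horizontal distance between plug5_mid and pot3_mid below 0.006 m and z of plug5_mid in the frame of pot3_mid between 0.033 and 0.041 m and angle between plug5_mid's own z axis and vertical below 0.15 rad)) and x of pot4_mid in the frame of case_floor between -0.09 and 0.09 m and y of pot4_mid in the frame of case_floor between -0.07 and 0.07 m and z of pot4_mid in the frame of case_floor between 0.03 and 0.043 m and ((horizontal distance between plug1_mid and pot4_mid below 0.006 m and z of plug1_mid in the frame of pot4_mid between 0.033 and 0.041 m and angle between plug1_mid's own z axis and vertical below 0.15 rad) or (horizontal distance between plug2_mid and pot4_mid below 0.006 m and z of plug2_mid in the frame of pot4_mid between 0.033 and 0.041 m and angle between plug2_mid's own z axis and vertical below 0.15 rad) or (horizontal distance between plug3_mid and pot4_mid below 0.006 m and z of plug3_mid in the frame of pot4_mid between 0.033 and 0.041 m and angle between plug3_mid's own z axis and vertical below 0.15 rad) or (horizontal distance between plug4_mid and pot4_mid below 0.006 m and z of plug4_mid in the frame of pot4_mid between 0.033 and 0.041 m and angle between plug4_mid's own z axis and vertical below 0.15 rad) or (horizontal distance between plug5_mid and pot4_mid below 0.006 m and z of plug5_mid in the frame of pot4_mid between 0.033 and 0.041 m and angle between plug5_mid's own z axis and vertical below 0.15 rad))), for 0.2 s.
At the end, for the whole second after the job is handed in: Every pot present stands upright (within 7 degrees) on the case's floor inside its walls, with a plug home in its neck (flange on the rim, within 4 mm; centred within 6 mm; tilted less than 8 degrees), and the lid rests at 30 degrees from shut, within 6.5 degrees (all of step 2 and value of joint lid between 0.41 and 0.64 rad and velocity of joint lid between -0.05 and 0.05 rad/s); the robot touches nothing.
It fails at once if a bystander (coupling, bonnet, spanner, screwdriver, hammer or tin) is moved more than 4 cm (distance of any of coupling, bonnet, spanner, screwdriver, hammer, tin from where it was at the start of the episode above 0.04 m).
Of pot1, pot2, pot3, pot4 only 3 to 4 are there at a start; the rules pass over those that are not, and their reading is None.
At some moment in a run one of pot1, pot2, pot3, pot4 may be knocked a few centimetres aside while the robot is not near it.
It also fails if it takes over 210 s, if anything falls off the work surface, if the arm or the gripper's body presses on something with over 40 N, if the wrist force passes 120 N, or if a joint passes its speed limit or range.

## Working session

There is one attempt and no reset: what is moved stays moved. The work goes in short steps, Python scripts to look and compute and a shell command to move; the robot and the scene stay as the last step left them, time stands still between calls to the robot, and variables do not carry over. Pictures are saved under pics/ and viewed, at most 14 in all, crops included, and the job is handed in when it is done.

```bash
ls; mkdir -p pics; python3 - <<'E'
from plant import manip, capture
import cv2,numpy as np
s=manip.observe();print(s)
for n in("top","side"):
    c=capture(n);cv2.imwrite(f"pics/{n}0.png",c["color"][:,:,::-1]);print(n,c["fx"],c["cx"],c["cy"],c["R"],c["t"])
    np.savez(f"{n}0.npz",**c)
E
```

```text
pics
{'clock': 0.0, 'joint_pos': array([-9.33424434e-01,  3.85544176e-01,  6.63550693e-03, -5.26109538e-04,
       -1.19402433e+00, -2.58616673e-01]), 'joint_vel': array([ 0.0001588 ,  0.00081352, -0.00063978, -0.00158508,  0.00049242,
        0.0003499 ]), 'joint_torque': array([ 2.49167651e-04, -3.90668106e+01,  1.87407696e+01,  4.21955332e+00,
        1.10732039e-02, -2.11817869e-04]), 'position': array([ 230.92809173, -580.16726235,  243.46680763]), 'ee_rot': array([-1.88152245e-01,  9.82139263e-01,  1.06881750e-03, -2.42387006e-04]), 'contact_force': array([-0.08814827,  0.10708748,  0.47117302]), 'wrist_torque': array([ 0.00804527, -0.01624037, -0.01009476]), 'gripper_force': 0.0, 'grip_width': 0.9969492138811755}
top 427.99018859785355 318.4295905456752 198.27820469421084 [[-0.02135652 -0.9997292  -0.00924295]
 [-0.98330422  0.02267492 -0.18055098]
 [ 0.18071167  0.00523269 -0.9835222 ]] [-43.1808057  587.06966952 980.50287846]
side 499.4813031451087 326.19065515219876 198.72791059948023 [[ 0.95800465 -0.28583266 -0.02295152]
 [-0.18898881 -0.56916575 -0.80020846]
 [ 0.21566249  0.770941   -0.59928262]] [-534.57146869  166.26718325 1210.72832667]
```

View pics/top0.png

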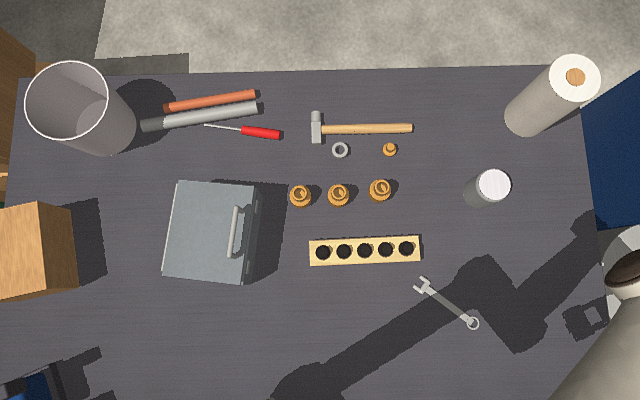

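View pics/side0.png

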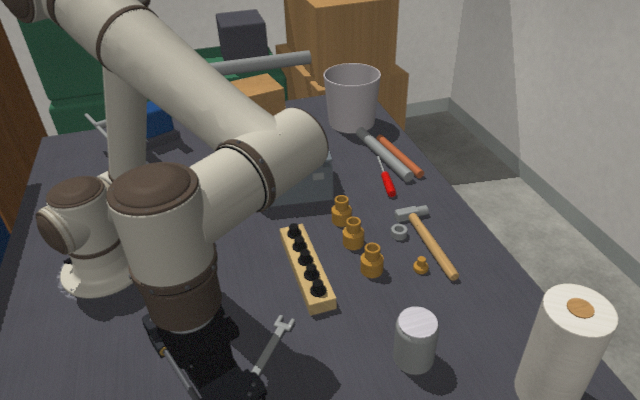

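Top view: case with lid shut at about (210,232), handle at (234,232), hinge on the image's left. Three pots at (300,195), (338,194), (380,189), and the rack with plugs at (323–407,250). The side view agrees; the arm hides part of the scene.

```bash
cat > h.py <<'E'
import numpy as np,cv2
from scipy.spatial.transform import Rotation as Ro
def world(c):
    "HxWx3 world points from the depth map (nan where none)"
    z=c["z_map"].astype(float);v,u=np.indices(z.shape)
    p=np.stack([(u-c["cx"])/c["fx"]*z,(v-c["cy"])/c["fy"]*z,z],-1)
    w=(p-c["t"])@c["R"];w[z<=0]=np.nan
    return w
def ray(c,u,v,h):
    d=np.array([(u-c["cx"])/c["fx"],(v-c["cy"])/c["fy"],1])@c["R"];o=-np.asarray(c["t"])@c["R"]
    return o+d*(h-o[2])/d[2]
def pots(c,w,box=None,z0=62,z1=80):
    "neck rims: brass pixels at rim height"
    hsv=cv2.cvtColor(c["color"],cv2.COLOR_RGB2HSV)
    m=cv2.inRange(hsv,(8,110,60),(28,255,255))>0
    m&=(w[...,2]>z0)&(w[...,2]<z1)
    return blobs(m,w)
def blobs(m,w,amin=15):
    n,l,st,ce=cv2.connectedComponentsWithStats(m.astype(np.uint8))
    out=[]
    for i in range(1,n):
        if st[i,4]<amin: continue
        p=w[l==i];p=p[~np.isnan(p).any(1)]
        if len(p)==0: continue
        (cx,cy),r=cv2.minEnclosingCircle(p[:,:2].astype(np.float32))
        out.append((np.round(ce[i]),st[i,4],np.round([cx,cy,r],1),np.round(np.median(p,0),1)))
    return out
E
python3 - <<'E'
from h import *
c=dict(np.load("top0.npz"));w=world(c)
print("pots");[print(b) for b in pots(c,w)]
hsv=cv2.cvtColor(c["color"],cv2.COLOR_RGB2HSV)
roi=np.zeros((400,640),bool);roi[225:275,300:430]=1
print("plugs");[print(b) for b in blobs(roi&(w[...,2]>48)&(w[...,2]<75),w)]
r=roi&(cv2.inRange(hsv,(15,40,150),(35,160,255))>0)
p=w[r&(w[...,2]>28)&(w[...,2]<42)][:,:2].astype(np.float32);print("rack",cv2.minAreaRect(p))
roi[:]=0;roi[170:295,150:270]=1
m=roi&(w[...,2]>110)&(w[...,2]<124);p=w[m].astype(np.float32);print("lid",cv2.minAreaRect(p[:,:2]),np.median(p[:,2]))
m=roi&(w[...,2]>145)&(w[...,2]<175);p=w[m].astype(np.float32);print("handle",cv2.minAreaRect(p[:,:2]),np.percentile(p[:,2],[5,50,95]))
roi[:]=0;roi[160:215,455:520]=1
m=roi&(w[...,2]>100);p=w[m].astype(np.float32);print("tin",cv2.minEnclosingCircle(p[:,:2]))
for n,uv in dict(coupling=(340,150),bonnet=(390,149),ham1=(316,112),ham2=(316,142),ham3=(412,128)).items(): print(n,ray(c,*uv,10).round())
c2=dict(np.load("side0.npz"));print("side pots");[print(b) for b in pots(c2,world(c2))]
E
```

```text
pots
(array([381., 187.]), np.int32(104), array([ 607.3, -207.6,   18. ]), array([ 606.4, -207.2,   70.5]))
(array([338., 192.]), np.int32(95), array([ 596.6, -103.8,   18.1]), array([ 596.6, -103.7,   70.8]))
(array([299., 193.]), np.int32(99), array([596.7, -10.1,  17.8]), array([596.5, -10.3,  70.6]))
(array([ 58., 248.]), np.int32(377), array([481.4, 566.9,  99.7]), array([476.3, 555.2,  71.1]))
plugs
(array([407., 248.]), np.int32(88), array([ 461.9, -263. ,   12. ]), array([ 461.7, -261.7,   58.5]))
(array([365., 250.]), np.int32(82), array([ 459.5, -163.2,   11.9]), array([ 459.1, -162.7,   58.5]))
(array([386., 249.]), np.int32(85), array([ 460.6, -212.8,   11.7]), array([ 460.4, -212.6,   58.9]))
(array([323., 252.]), np.int32(80), array([457.3, -63.2,  11.8]), array([456.6, -64. ,  59.2]))
(array([344., 251.]), np.int32(82), array([ 458.1, -113.1,   11.8]), array([ 457.8, -113.3,   58.8]))
rack ((459.60516357421875, -163.3037567138672), (60.372161865234375, 265.3301086425781), 1.4183932542800903)Traceback (most recent call last):
  File "<stdin>", line 10, in <module>
cv2.error: OpenCV(4.12.0) /io/opencv/modules/imgproc/src/convhull.cpp:143: error: (-215:Assertion failed) total >= 0 && (depth == CV_32F || depth == CV_32S) in function 'convexHull'
```

```bash
python3 - <<'E'
from h import *
c=dict(np.load("top0.npz"));w=world(c)
for r in range(175,295,12): print([ (w[r,u].round().tolist() if c["z_map"][r,u]>0 else 0) for u in (170,200,220,237,250)])
hsv=cv2.cvtColor(c["color"],cv2.COLOR_RGB2HSV); print(hsv[232,200],hsv[205,237],hsv[232,252])
roi=np.zeros((400,640),bool);roi[160:215,455:520]=1
m=roi&(w[...,2]>100);p=w[m].astype(np.float32);print("tin",cv2.minEnclosingCircle(p[:,:2]))
for n,uv in dict(coupling=(340,150),bonnet=(390,149),ham1=(316,112),ham2=(316,142),ham3=(412,128)).items(): print(n,ray(c,*uv,10).round())
c2=dict(np.load("side0.npz"));print("side pots");[print(b) for b in pots(c2,world(c2))]
im=c["color"][160:300,140:290,::-1];cv2.imwrite("pics/case0.png",cv2.resize(im,None,fx=4,fy=4,interpolation=cv2.INTER_CUBIC))
E
```

```text
[[666.0, 326.0, -2.0], [664.0, 248.0, -1.0], [662.0, 196.0, 2.0], [662.0, 153.0, -2.0], [662.0, 119.0, -4.0]]
[[634.0, 325.0, -3.0], [606.0, 212.0, 122.0], [604.0, 165.0, 126.0], [602.0, 126.0, 128.0], [601.0, 96.0, 132.0]]
[[603.0, 324.0, -4.0], [577.0, 210.0, 125.0], [576.0, 165.0, 125.0], [574.0, 125.0, 132.0], [574.0, 96.0, 131.0]]
[[572.0, 321.0, -0.0], [551.0, 211.0, 120.0], [548.0, 163.0, 129.0], [540.0, 116.0, 175.0], [546.0, 95.0, 135.0]]
[[526.0, 280.0, 113.0], [523.0, 208.0, 125.0], [521.0, 163.0, 129.0], [520.0, 125.0, 129.0], [523.0, 100.0, 104.0]]
[[499.0, 278.0, 114.0], [496.0, 208.0, 123.0], [495.0, 163.0, 127.0], [494.0, 125.0, 129.0], [496.0, 100.0, 104.0]]
[[472.0, 276.0, 118.0], [470.0, 207.0, 124.0], [469.0, 162.0, 126.0], [468.0, 124.0, 128.0], [470.0, 103.0, 84.0]]
[[445.0, 274.0, 119.0], [444.0, 207.0, 122.0], [442.0, 162.0, 126.0], [441.0, 123.0, 133.0], [444.0, 107.0, 59.0]]
[[419.0, 274.0, 117.0], [417.0, 206.0, 124.0], [416.0, 161.0, 128.0], [416.0, 124.0, 128.0], [417.0, 111.0, 34.0]]
[[392.0, 315.0, -4.0], [391.0, 240.0, -1.0], [390.0, 191.0, -1.0], [390.0, 123.0, 133.0], [388.0, 115.0, 12.0]]
[ 85  10 152] [ 98   8 127] [110  10  73]Traceback (most recent call last):
  File "<stdin>", line 6, in <module>
cv2.error: OpenCV(4.12.0) /io/opencv/modules/imgproc/src/shapedescr.cpp:201: error: (-215:Assertion failed) count >= 0 && (depth == CV_32F || depth == CV_32S) in function 'minEnclosingCircle'
```

```bash
python3 - <<'E'
from h import *
c=dict(np.load("top0.npz"));w=world(c)
roi=np.zeros((400,640),bool);roi[170:300,150:275]=1
m=roi&(w[...,2]>100)&(w[...,2]<140)
p=w[m];p=p[(p[:,1]>130)|(p[:,2]>120)]
A=np.c_[p[:,:2],np.ones(len(p))]
for _ in range(3):
    k=np.linalg.lstsq(A,p[:,2],rcond=None)[0];e=A@k-p[:,2];q=abs(e)<5;A,p=A[q],p[q]
print("plane",k,np.degrees(np.arctan(np.hypot(*k[:2]))),e.std())
mm=m&(abs(w[...,:2]@k[:2]+k[2]-w[...,2])<7)
r=cv2.minAreaRect(w[mm][:,:2].astype(np.float32));print("lid",r,cv2.boxPoints(r).round())
m=roi&(w[...,2]>152)&(w[...,2]<190);p=w[m].astype(np.float32);print("handle",len(p),cv2.minAreaRect(p[:,:2]),np.percentile(p[:,2],[5,50,95]))
for n,uv in dict(coupling=(340,150),bonnet=(390,149),ham1=(316,112),ham2=(316,142),ham3=(412,128),tin=(487,190)).items(): print(n,ray(c,*uv,10).round())
c2=dict(np.load("side0.npz"));print("side pots");[print(b) for b in pots(c2,world(c2))]
E
```

```text
plane [-1.34236922e-02 -9.75996611e-02  1.49205328e+02] 5.626536022668437 1.6799026853571464
lid ((507.212890625, 193.27049255371094), (186.55718994140625, 220.27398681640625), 82.31099700927734) [[386. 116.]
 [604.  86.]
 [629. 271.]
 [411. 300.]]Traceback (most recent call last):
  File "<stdin>", line 12, in <module>
cv2.error: OpenCV(4.12.0) /io/opencv/modules/imgproc/src/convhull.cpp:143: error: (-215:Assertion failed) total >= 0 && (depth == CV_32F || depth == CV_32S) in function 'convexHull'
```

```bash
python3 - <<'E'
from h import *
c=dict(np.load("top0.npz"));w=world(c)
roi=np.zeros((400,640),bool);roi[170:300,150:275]=1
m=roi&(w[...,2]>152)&(w[...,2]<190);p=w[m];r=cv2.minAreaRect(p[:,:2].astype(np.float32));print("handle",len(p),r,cv2.boxPoints(r).round(),np.percentile(p[:,2],[5,50,95]))
a=np.radians(-7.8);X=np.array([np.cos(a),np.sin(a)]);Y=np.array([-X[1],X[0]]);H=np.array([519.4,281.3])
for t in (0,.098):print(t,H-Y*(160*np.cos(t)-50*np.sin(t)),108+160*np.sin(t)+50*np.cos(t))
for n,uv in dict(coupling=(340,150),bonnet=(390,149),ham1=(316,112),ham2=(316,142),ham3=(412,128),tin=(487,190)).items(): print(n,ray(c,*uv,10).round())
c2=dict(np.load("side0.npz"));print("side pots");[print(b) for b in pots(c2,world(c2))]
E
```

```text
handle 325 ((497.8653869628906, 124.99179077148438), (13.146166801452637, 111.53692626953125), 82.35061645507812) [[442. 126.]
 [552. 111.]
 [554. 124.]
 [443. 139.]] [164.22039997 177.11038147 180.4672773 ]
0 [497.68550841 122.78034552] 158.0
0.098 [498.45364034 128.38784533] 173.41500569471543
coupling [ 719. -114.   10.]
bonnet [ 718. -242.   10.]
ham1 [823. -55.  10.]
ham2 [742. -53.  10.]
ham3 [ 773. -302.   10.]
tin [ 605. -481.   10.]
side pots
(array([341.,  42.]), np.int32(432), array([ 994.4, 1294.3,  318.3]), array([ 934.9, 1042.3,   71. ]))
(array([ 3., 41.]), np.int32(37), array([-524. , 1668. ,   71.1]), array([-523.5, 1665.1,   69.5]))
(array([275., 107.]), np.int32(93), array([542.1, 569.6,  38.2]), array([544.3, 568.8,  71.4]))
(array([341., 201.]), np.int32(125), array([597.4, -11. ,  19.7]), array([596.5, -15.6,  71.2]))
(array([353., 222.]), np.int32(131), array([ 597.5, -106.2,   19.2]), array([ 596.5, -108.1,   70.7]))
(array([372., 249.]), np.int32(152), array([ 606.7, -207.9,   19.8]), array([ 605.3, -209.9,   71.1]))
```

```bash
cat >> h.py <<'E'
def plan(*targets,deg=None):
    "spin (deg about tool z) so that tool y lies along world heading deg (mod 180), then slides in cm between target TCPs (world mm)"
    from plant import manip
    s=manip.observe();R=Ro.from_quat(s["ee_rot"]).as_matrix();p=np.array(s["position"])
    y=R[:,1];cur=np.degrees(np.arctan2(y[1],y[0]));sp=0
    if deg is not None:
        sp=-((deg-cur+90)%180-90)  # tool z is down
        R=R@Ro.from_euler("z",sp,degrees=True).as_matrix()
    print("clock %.1f"%s["clock"],"tcp",p.round(1),"tooly %.1f"%cur,"tilt %.2f"%np.degrees(np.arccos(-R[2,2])),"spin %.1f"%sp,"j6 %.2f"%s["joint_pos"][5])
    for t in targets:
        d=(np.array(t)-p)@R/10;print("  to",np.round(t),"slide",d.round(2),"len %.1f"%np.linalg.norm(d));p=np.array(t)
E
python3 - <<'E'
from h import *
plan([498,126,245],[498,126,172],deg=82.2)
E
```

```text
clock 0.1 tcp [ 230.9 -580.2  243.6] tooly 111.7 tilt 0.11 spin 29.5 j6 -0.26
  to [498 126 245] slide [-1.687e+01  7.359e+01 -4.000e-02] len 75.5
  to [498 126 172] slide [-0.01 -0.01  7.3 ] len 7.3
```

```bash
python3 -m inch '{"slide":[[0,0,-0.3],[0,0,-0.3],[0,0,-0.3],[0,0,-0.3],[0,0,-0.3],[-0.7,3.1,0],[-0.7,3.1,0],[-0.7,3.1,0],[-0.7,3.1,0],[-0.7,3.1,0],[-0.7,3.1,0],[-0.7,3.1,0]],"spin":[5.9,5.9,5.9,5.9,5.9,0,0,0,0,0,0,0]}' -1 30
python3 -m inch '{"slide":[[-0.7,3.1,0],[-0.7,3.1,0],[-0.7,3.1,0],[-0.7,3.1,0],[-0.7,3.1,0],[-0.7,3.1,0],[-0.7,3.1,0],[-0.7,3.1,0],[-0.7,3.1,0],[-0.7,3.1,0],[-0.7,3.1,0],[-0.7,3.1,0]],"spin":[0,0,0,0,0,0,0,0,0,0,0,0]}'
python3 -m inch '{"slide":[[-0.7,3.1,0],[-0.7,3.1,0],[-0.7,3.1,0],[-0.7,3.1,0],[0,0,0],[0,0,0]],"spin":[0,0,0,0,0,0]}'
python3 - <<'E'
from h import *
from plant import capture
plan([498,126,258],[498,126,172],deg=82.2)
c=capture("wrist");cv2.imwrite("pics/w1.png",c["color"][:,:,::-1]);np.savez("w1.npz",**c)
t=capture("top");cv2.imwrite("pics/t1.png",t["color"][:,:,::-1])
w=world(t);[print(b) for b in pots(t,w)]
E
```

```text
clock: 1.1
position: [309.1, -370.7, 259.1]
ee_rot: [0.068, 0.998, 0.0, -0.0]
contact_force: [0.6, 1.2, -0.5]
grip_width: 1.002
gripper_force: 0.0
clock: 2.1
position: [442.7, -13.6, 259.4]
ee_rot: [0.068, 0.998, 0.0, -0.0]
contact_force: [1.1, -0.5, -0.7]
grip_width: 0.995
gripper_force: 0.0
clock: 2.6
position: [487.4, 105.2, 258.7]
ee_rot: [0.067, 0.998, -0.0, -0.001]
contact_force: [-0.8, -0.8, -0.2]
grip_width: 1.001
gripper_force: 0.0
clock 2.6 tcp [487.4 105.2 258.7] tooly 82.3 tilt 0.10 spin 0.1 j6 -2.24
  to [498 126 258] slide [-0.77  2.21  0.07] len 2.3
  to [498 126 172] slide [-0.01  0.01  8.6 ] len 8.6
(array([382., 187.]), np.int32(102), array([ 607.7, -208. ,   18.2]), array([ 606.7, -207.6,   69.9]))
(array([338., 192.]), np.int32(96), array([ 597.1, -104.4,   17.9]), array([ 596.4, -103.1,   70.2]))
(array([299., 193.]), np.int32(98), array([596.9, -10.6,  17.7]), array([596.3, -10.1,  70.1]))
(array([ 55., 225.]), np.int32(164), array([533.7, 566.5,  47.3]), array([532.7, 566.3,  71. ]))
```

View pics/w1.png

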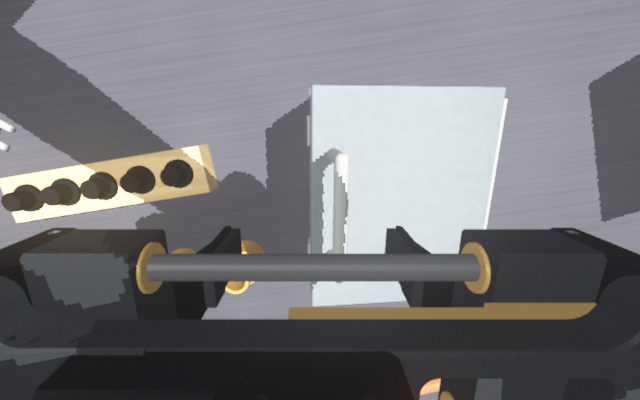

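View pics/t1.png

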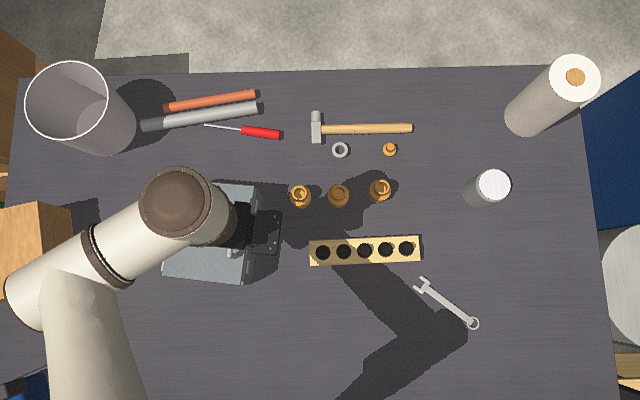

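Wrist view: the handle lies between the fingers at (340,215). Top view: only three pots, and the forearm crosses on the case's +y side, so its height has to be checked.

```bash
python3 - <<'E'
from h import *
from plant import capture,manip
print(manip.observe()["joint_pos"].round(2))
t=capture("top");w=world(t)
for u,v in ((175,200),(150,225),(125,240),(90,255),(40,290),(85,320),(100,380),(240,215),(270,230)):print(u,v,w[v,u].round())
t=capture("side");cv2.imwrite("pics/s1.png",t["color"][:,:,::-1])
E
```

```text
[ 0.54  0.16 -0.27 -0.   -1.14 -2.24]
175 200 [486. 100. 604.]
150 225 [460. 130. 595.]
125 240 [445. 163. 582.]
90 255 [429. 199. 588.]
40 290 [391. 254. 585.]
85 320 [360. 189. 607.]
100 380 [307. 153. 639.]
240 215 [497.  65. 408.]
270 230 [479.  25. 349.]
```

View pics/s1.png

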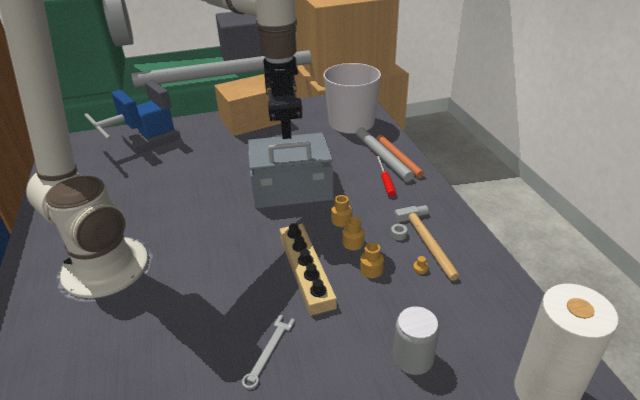

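Side view: the handle faces this camera at (290,150), and the gripper is above the case. Now go down onto the bar and pinch.

```bash
python3 -m inch '{"slide":[[-0.4,1.1,0],[-0.4,1.1,0],[0,0,0],[0,0,2],[0,0,2],[0,0,2],[0,0,1.5],[0,0,1],[0,0,0],[0,0,0]],"spin":[0,0,0,0,0,0,0,0,0,0]}'
python3 -m inch '{"slide":[[0,0,0],[0,0,0],[0,0,0],[0,0,0],[0,0,0],[0,0,0],[0,0,0],[0,0,0]],"spin":[0,0,0,0,0,0,0,0]}' 1 25
python3 - <<'E'
from h import *
a=np.radians(-7.8);Y=np.array([-np.sin(a),np.cos(a)]);H=np.array([519.4,281.3])
def P(t,dz=1.5,dx=0): return np.r_[H-Y*(160*np.cos(t)-50*np.sin(t)),108+160*np.sin(t)+50*np.cos(t)+dz]
plan(*[P(np.radians(t)) for t in range(6,99,4)])
E
```

```text
clock: 3.63
position: [498.6, 124.7, 174.6]
ee_rot: [0.068, 0.998, -0.0, -0.0]
contact_force: [0.4, 0.4, 0.4]
grip_width: 1.0
gripper_force: 0.0
clock: 4.3
position: [498.3, 124.6, 174.6]
ee_rot: [0.068, 0.998, 0.0, 0.0]
contact_force: [-0.2, 0.1, -0.1]
grip_width: 0.477
gripper_force: 0.0
clock 4.3 tcp [498.3 124.6 174.6] tooly 82.2 tilt 0.00 spin 0.0 j6 -2.27
  to [499. 129. 176.] slide [ 0.03  0.42 -0.13] len 0.4
  to [499. 134. 187.] slide [-0.    0.5  -1.06] len 1.2
  to [500. 139. 197.] slide [-0.    0.57 -1.02] len 1.2
  to [501. 146. 206.] slide [-0.    0.64 -0.98] len 1.2
  to [502. 153. 216.] slide [-0.    0.71 -0.93] len 1.2
  to [503. 161. 225.] slide [-0.    0.77 -0.88] len 1.2
  to [504. 169. 233.] slide [-0.    0.83 -0.82] len 1.2
  to [505. 178. 240.] slide [-0.    0.89 -0.76] len 1.2
  to [506. 187. 247.] slide [-0.    0.94 -0.7 ] len 1.2
  to [508. 197. 254.] slide [-0.    0.99 -0.63] len 1.2
  to [509. 207. 259.] slide [-0.    1.03 -0.56] len 1.2
  to [511. 217. 264.] slide [-0.    1.06 -0.49] len 1.2
  to [512. 228. 268.] slide [-0.    1.09 -0.41] len 1.2
  to [514. 239. 272.] slide [-0.    1.12 -0.34] len 1.2
  to [515. 251. 274.] slide [-0.    1.14 -0.26] len 1.2
  to [517. 262. 276.] slide [-0.    1.16 -0.18] len 1.2
  to [518. 274. 277.] slide [-0.    1.17 -0.09] len 1.2
  to [520. 285. 277.] slide [-0.    1.17 -0.01] len 1.2
  to [522. 297. 276.] slide [-0.    1.17  0.07] len 1.2
  to [523. 308. 275.] slide [-0.    1.16  0.15] len 1.2
  to [525. 320. 273.] slide [-0.    1.15  0.23] len 1.2
  to [526. 331. 270.] slide [-0.    1.13  0.31] len 1.2
  to [528. 342. 266.] slide [-0.    1.1   0.39] len 1.2
  to [529. 352. 261.] slide [-0.    1.07  0.46] len 1.2
```

Fingers are still closing; let them finish, then start the arc.

```bash
python3 -m inch '{"slide":[[0,0,0],[0,0,0],[0,0,0],[0,0,0],[0,0,0],[0,0,0],[0,0,0],[0,0,0],[0,0,0],[0,0,0],[0,0,0],[0,0,0]],"spin":[0,0,0,0,0,0,0,0,0,0,0,0]}' 1 25
python3 -m inch '{"slide":[[0,0.3,-0.5],[0,0.5,-1.05],[0,0.57,-1.0],[0,0.64,-0.98],[0,0.71,-0.93],[0,0.77,-0.88],[0,0.83,-0.82],[0,0,0]],"spin":[0,0,0,0,0,0,0,0]}'
```

```text
clock: 5.3
position: [498.5, 125.7, 174.4]
ee_rot: [0.068, 0.998, 0.001, 0.0]
contact_force: [-0.0, 5.9, -1.8]
grip_width: 0.125
gripper_force: 25.0
clock: 5.97
position: [504.4, 168.9, 237.4]
ee_rot: [0.067, 0.998, 0.001, 0.0]
contact_force: [-1.1, 2.2, -1.9]
grip_width: 0.127
gripper_force: 25.0
```

```bash
python3 -m inch '{"slide":[[0,0.89,-0.72],[0,0.94,-0.67],[0,0.99,-0.6],[0,1.03,-0.53],[0,1.06,-0.46],[0,1.09,-0.4],[0,1.12,-0.33],[0,0,0]],"spin":[0,0,0,0,0,0,0,0]}'
python3 -m inch '{"slide":[[0,1.14,-0.26],[0,1.16,-0.17],[0,1.17,-0.09],[0,1.17,0],[0,1.17,0.08],[0,1.16,0.15],[0,1.15,0.23],[0,1.13,0.31],[0,1.1,0.39],[0,0.8,0.34],[0,0,0],[0,0,0]],"spin":[0,0,0,0,0,0,0,0,0,0,0,0]}'
python3 - <<'E'
from h import *
from plant import capture
c=capture("side");cv2.imwrite("pics/s2.png",c["color"][:,:,::-1])
E
```

```text
clock: 6.63
position: [513.6, 237.0, 276.3]
ee_rot: [0.067, 0.998, -0.002, 0.0]
contact_force: [-2.8, -1.7, 5.3]
grip_width: 0.128
gripper_force: 25.0
clock: 7.63
position: [529.3, 350.9, 262.6]
ee_rot: [0.068, 0.998, 0.002, 0.001]
contact_force: [1.0, 2.9, -0.5]
grip_width: 0.13
gripper_force: 25.0
```

View pics/s2.png

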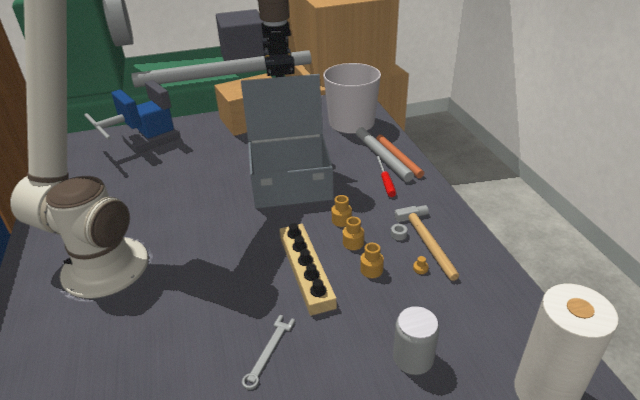

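Lid is up past vertical (265,110 in the view). Release gently, rise and spin.

```bash
python3 -m inch '{"slide":[[0,0,0],[0,0,0],[0,0,0],[0,0,0],[0,0,0],[0,0,-2],[0,0,-2],[0,0,-2],[0,0,-2],[0,0,-2],[0,0,0]],"spin":[0,0,0,0,0,0,0,0,0,0,0]}' 0.2
python3 -m inch '{"slide":[[0,-3,0],[0,-3,0],[0,-3,0],[0,-3,0],[0,-3,0],[0,-3,0],[0,-3,0],[0,-3,0],[0,-3,0],[0,-3,0],[0,0,0]],"spin":[0,0,0,0,0,0,0,0,0,0,0]}'
python3 -m inch '{"slide":[[0,0,0],[0,0,0],[0,0,0],[0,0,0],[0,0,0],[0,0,0],[0,0,0],[0,0,0],[0,0,0],[0,0,0],[0,0,0],[0,0,0]],"spin":[-7,-7,-7,-7,-7,-7,-7,-7,-7,-7,-7,-7]}'
python3 -m inch '{"slide":[[0,0,0],[0,0,0],[0,0,0],[0,0,0]],"spin":[-7,-7,-1.2,0]}'
python3 - <<'E'
from h import *
from plant import capture
plan([457.5,-63.2,150],[457.5,-63.2,62.5],deg=1.4)
c=capture("top");w=world(c);np.savez("top1.npz",**c)
m=(w[...,2]>115)&(w[...,2]<300)
m[:160]=0;m[:,290:]=0;m[:,:140]=0;p=w[m];print(len(p))
X=np.array([np.cos(np.radians(-7.8)),np.sin(np.radians(-7.8))]);Y=np.array([-X[1],X[0]])
q=p[:,:2]-[507.1,192.1]
print("lid pts: caseY pct",np.percentile(q@Y,[2,50,98]),"z",np.percentile(p[:,2],[2,98]),"caseX",np.percentile(q@X,[2,98]))
[print(b) for b in pots(c,w)]
E
```

```text
clock: 8.6
position: [530.2, 348.6, 368.6]
ee_rot: [0.068, 0.998, 0.003, 0.003]
contact_force: [0.5, 0.7, 1.4]
grip_width: 0.4
gripper_force: 0.0
clock: 9.52
position: [486.7, 47.4, 363.6]
ee_rot: [0.07, 0.998, -0.0, -0.0]
contact_force: [0.9, -0.2, -0.0]
grip_width: 0.398
gripper_force: 0.0
clock: 10.52
position: [487.9, 51.3, 362.9]
ee_rot: [-0.619, 0.785, 0.0, -0.0]
contact_force: [0.3, -0.1, 0.6]
grip_width: 0.398
gripper_force: 0.0
clock: 10.85
position: [488.0, 51.3, 363.1]
ee_rot: [0.715, -0.699, -0.0, 0.0]
contact_force: [-0.1, -0.1, -0.4]
grip_width: 0.403
gripper_force: 0.0
clock 10.8 tcp [488.   51.3 363.1] tooly -178.7 tilt 0.04 spin -0.1 j6 -0.41
  to [458. -63. 150.] slide [11.37  3.32 21.31] len 24.4
  to [458. -63.  62.] slide [-0.   -0.01  8.75] len 8.8
439
lid pts: caseY pct [ 88.10489217  96.19844589 110.5005918 ] z [116.8212438  265.27792651] caseX [-109.53875047  107.69660006]
(array([382., 187.]), np.int32(103), array([ 607. , -207.5,   17.7]), array([ 606.3, -207.6,   70.7]))
(array([338., 192.]), np.int32(97), array([ 597. , -103.9,   18. ]), array([ 597.2, -103.7,   70.2]))
(array([299., 193.]), np.int32(98), array([596.6, -10.6,  17.9]), array([596.4, -10.1,  70.7]))
(array([ 53., 210.]), np.int32(39), array([568.4, 574.4,  12.5]), array([570.3, 573.7,  73.1]))
```

```bash
python3 -m inch '{"slide":[[1.42,0.415,2.66],[1.42,0.415,2.66],[1.42,0.415,2.66],[1.42,0.415,2.66],[1.42,0.415,2.66],[1.42,0.415,2.66],[1.42,0.415,2.66],[1.42,0.415,2.66],[0,0,0],[0,0,0]],"spin":[0,0,0,0,0,0,0,0,0,0]}' -0.2
python3 - <<'E'
from h import *
from plant import capture
plan([457.5,-63.2,62.5],deg=1.4)
c=capture("wrist");cv2.imwrite("pics/w3.png",c["color"][:,:,::-1])
t=capture("top");w=world(t)
m=(w[...,2]>250);v,u=np.where(m)
for k in range(0,len(u),len(u)//25): print(w[v[k],u[k]].round(),end=' ')
E
```

```text
clock: 11.73
position: [457.2, -63.8, 149.9]
ee_rot: [0.715, -0.699, -0.001, 0.001]
contact_force: [0.7, -0.2, 0.9]
grip_width: 0.597
gripper_force: 0.0
clock 11.7 tcp [457.2 -63.8 149.9] tooly -178.7 tilt 0.17 spin -0.1 j6 -0.19
  to [458. -63.  62.] slide [-0.06 -0.05  8.74] len 8.7
[629. 294. 286.] [549. 298. 260.] [516. 310. 286.] [476.  50. 449.] [491. 306. 279.] [462. 110. 446.] [452.  45. 475.] [446.  34. 475.] [440.  -1. 476.] [433. -39. 488.] [426. -83. 486.] [424. 116. 477.] [417.  33. 467.] [411.  78. 498.] [402.  38. 464.] [392.  69. 514.] [377. 108. 512.] [363.  71. 542.] [349.  69. 556.] [334.  35. 544.] [324.  38. 567.] [314.  93. 577.] [302.  26. 579.] [298.  72. 605.] [290.  70. 612.] [277.  18. 599.]
```

View pics/w3.png

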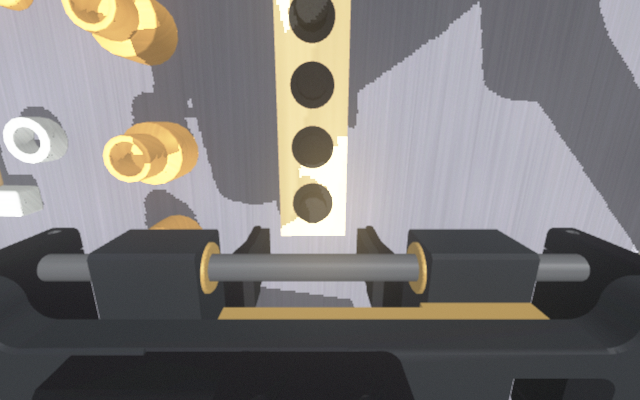

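Wrist view: the row of plugs is at column 312, centred between the fingers, with the nearest at (312,203). Descend and grip.

```bash
python3 -m inch '{"slide":[[-0.06,-0.05,2.5],[0,0,2.5],[0,0,2],[0,0,1.2],[0,0,0.5],[0,0,0],[0,0,0]],"spin":[0,0,0,0,0,0,0]}'
python3 -m inch '{"slide":[[0,0,0],[0,0,0],[0,0,0],[0,0,0],[0,0,0],[0,0,0],[0,0,0],[0,0,0],[0,0,0],[0,0,0],[0,0,0],[0,0,0]],"spin":[0,0,0,0,0,0,0,0,0,0,0,0]}' 1 20
python3 -m inch '{"slide":[[0,0,-1],[0,0,-3],[0,0,-3],[0,0,-3],[0,0,0],[0,0,0]],"spin":[0,0,0,0,0,0]}'
python3 - <<'E'
from h import *
plan([597,-10.4,160],[597,-10.4,105],deg=1.4)
E
```

```text
clock: 12.42
position: [459.8, -62.0, 64.9]
ee_rot: [0.716, -0.698, 0.001, -0.001]
contact_force: [0.7, 0.2, 0.2]
grip_width: 0.601
gripper_force: 0.0
clock: 13.42
position: [458.4, -62.6, 63.9]
ee_rot: [0.716, -0.698, 0.0, -0.0]
contact_force: [-1.7, 0.3, 4.9]
grip_width: 0.271
gripper_force: 20.0
clock: 13.92
position: [459.1, -62.3, 164.8]
ee_rot: [0.716, -0.698, 0.001, -0.002]
contact_force: [-1.0, 0.3, -1.2]
grip_width: 0.268
gripper_force: 20.0
clock 13.9 tcp [459.1 -62.3 164.8] tooly -178.6 tilt 0.24 spin -0.0 j6 -0.19
  to [597. -10. 160.] slide [ -4.85 -13.91   0.54] len 14.7
  to [597. -10. 105.] slide [0.01 0.02 5.5 ] len 5.5
```

```bash
python3 -m inch '{"slide":[[-0.97,-2.78,0.1],[-0.97,-2.78,0.1],[-0.97,-2.78,0.1],[-0.97,-2.78,0.1],[-0.97,-2.78,0.1],[0,0,0],[0,0,0],[0,0,0]],"spin":[0,0,0,0,0,0,0,0]}'
python3 - <<'E'
from h import *
from plant import capture
plan([597,-10.4,103],deg=1.4)
c=capture("side");cv2.imwrite("pics/s3.png",cv2.resize(c["color"][120:320,240:500,::-1],None,fx=3,fy=3))
t=capture("top");w=world(t);[print(b) for b in pots(t,w)]
E
```

```text
clock: 14.58
position: [594.6, -10.9, 156.4]
ee_rot: [0.716, -0.699, -0.001, 0.002]
contact_force: [0.2, 0.3, -0.2]
grip_width: 0.269
gripper_force: 20.0
clock 14.6 tcp [594.6 -10.9 156.4] tooly -178.6 tilt 0.26 spin -0.0 j6 -0.23
  to [597. -10. 103.] slide [-0.05 -0.27  5.34] len 5.3
(array([382., 187.]), np.int32(100), array([ 607.5, -207.4,   18.1]), array([ 606.6, -207.9,   70.2]))
(array([338., 192.]), np.int32(98), array([ 597.1, -104. ,   17.8]), array([ 596.7, -102.7,   70.3]))
(array([ 58., 248.]), np.int32(383), array([482.2, 560.4,  98.9]), array([479.2, 555.7,  70.5]))
(array([ 12., 299.]), np.int32(17), array([363.3, 649.6,  17.5]), array([364. , 647.1,  71. ]))
```

View pics/s3.png

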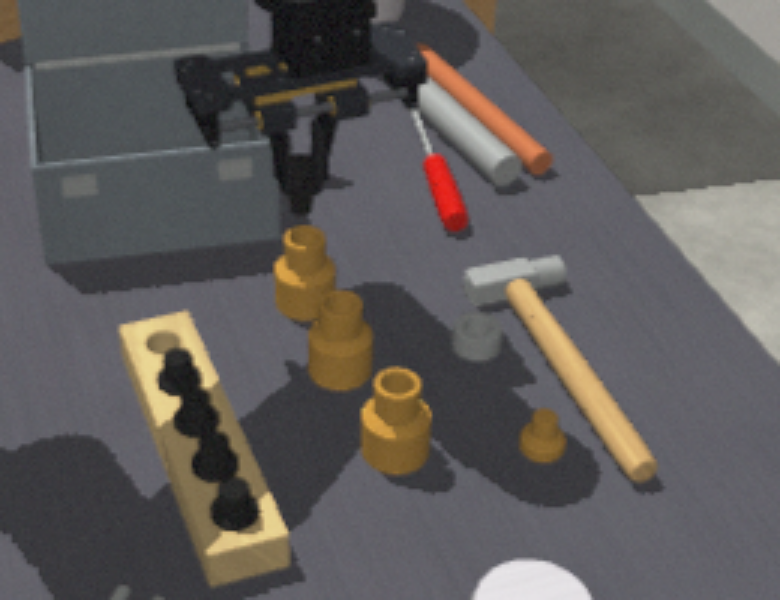

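The plug is held at about (302,190), just above the first pot's neck (305,240). Insert it.

```bash
python3 -m inch '{"slide":[[-0.05,-0.27,1],[0,0,1.5],[0,0,1],[0,0,0.7],[0,0,0.6],[0,0,0.4],[0,0,0],[0,0,0]],"spin":[0,0,0,0,0,0,0,0]}'
python3 - <<'E'
from h import *
plan([597,-10.4,103],deg=1.4)
E
```

```text
clock: 15.35
position: [598.9, -10.1, 106.7]
ee_rot: [0.716, -0.698, 0.0, -0.0]
contact_force: [-0.6, -0.0, -0.6]
grip_width: 0.268
gripper_force: 20.0
clock 15.3 tcp [598.9 -10.1 106.7] tooly -178.6 tilt 0.01 spin 0.0 j6 -0.23
  to [597. -10. 103.] slide [0.02 0.19 0.37] len 0.4
```

```bash
python3 -m inch '{"slide":[[0,0.15,0.2],[0,0,0.2],[0,0,0.1],[0,0,0],[0,0,0]],"spin":[0,0,0,0,0]}'
python3 -m inch '{"slide":[[0,0,0],[0,0,0],[0,0,0],[0,0,0],[0,0,0],[0,0,0],[0,0,-2],[0,0,-3],[0,0,-3],[0,0,-1],[0,0,0]],"spin":[0,0,0,0,0,0,0,0,0,0,0]}' -0.2
python3 - <<'E'
from h import *
from plant import capture
plan([458.1,-113.1,160],[458.1,-113.1,63.5],deg=1.4)
E
```

```text
clock: 15.77
position: [597.4, -10.1, 102.0]
ee_rot: [0.716, -0.698, 0.0, -0.0]
contact_force: [0.7, 0.0, 1.3]
grip_width: 0.266
gripper_force: 20.0
clock: 16.68
position: [599.2, -9.9, 195.4]
ee_rot: [0.716, -0.698, 0.002, -0.003]
contact_force: [-0.4, 0.2, 0.1]
grip_width: 0.6
gripper_force: 0.0
clock 16.7 tcp [599.2  -9.9 195.4] tooly -178.6 tilt 0.43 spin 0.0 j6 -0.23
  to [ 458. -113.  160.] slide [ 9.97 14.38  3.42] len 17.8
  to [ 458. -113.   64.] slide [0.01 0.07 9.65] len 9.7
```

Next plug.

```bash
python3 -m inch '{"slide":[[1.66,2.4,0.57],[1.66,2.4,0.57],[1.66,2.4,0.57],[1.66,2.4,0.57],[1.66,2.4,0.57],[1.66,2.4,0.57],[0,0,0],[0,0,0],[0,0,0]],"spin":[0,0,0,0,0,0,0,0,0]}'
python3 - <<'E'
from h import *
from plant import capture
plan([458.1,-113.1,63.5],deg=1.4)
t=capture("top");w=world(t);np.savez("top2.npz",**t);[print(b) for b in pots(t,w)]
m=np.zeros((400,640),bool);m[150:225,280:420]=1
print("plugged");[print(b) for b in blobs(m&(w[...,2]>88)&(w[...,2]<110),w)]
E
```

```text
clock: 17.43
position: [455.9, -113.3, 157.0]
ee_rot: [0.716, -0.698, -0.0, 0.0]
contact_force: [0.2, -0.6, 0.4]
grip_width: 0.6
gripper_force: 0.0
clock 17.4 tcp [ 455.9 -113.3  157. ] tooly -178.6 tilt 0.02 spin -0.0 j6 -0.08
  to [ 458. -113.   64.] slide [-0.01 -0.22  9.35] len 9.4
(array([381., 187.]), np.int32(105), array([ 607. , -207.4,   17.8]), array([ 606.2, -207.7,   69.8]))
(array([338., 191.]), np.int32(88), array([ 597.3, -104.1,   17.9]), array([ 599.6, -102.1,   70.5]))
(array([ 58., 248.]), np.int32(372), array([481.1, 566.3,  99.3]), array([477.5, 555.4,  71.3]))
plugged
(array([299., 191.]), np.int32(85), array([596.6, -10.6,  12.3]), array([596. , -11.5,  96.5]))
```

```bash
python3 -m inch '{"slide":[[0,-0.1,2.5],[0,0,2.5],[0,0,2],[0,0,1.4],[0,0,0.9],[0,0,0],[0,0,0]],"spin":[0,0,0,0,0,0,0]}'
python3 -m inch '{"slide":[[0,0,0],[0,0,0],[0,0,0],[0,0,0],[0,0,0],[0,0,0],[0,0,0],[0,0,0],[0,0,0],[0,0,0],[0,0,0]],"spin":[0,0,0,0,0,0,0,0,0,0,0]}' 1 20
python3 -m inch '{"slide":[[0,0,-1],[0,0,-3],[0,0,-3],[0,0,-3],[0,0,0],[0,0,0]],"spin":[0,0,0,0,0,0]}'
python3 - <<'E'
from h import *
plan([597.3,-104.1,160],[597.3,-104.1,102],deg=1.4)
E
```

```text
clock: 18.07
position: [457.5, -112.9, 64.3]
ee_rot: [0.716, -0.698, -0.0, 0.0]
contact_force: [0.5, -0.5, 0.0]
grip_width: 0.601
gripper_force: 0.0
clock: 18.98
position: [457.0, -113.2, 64.8]
ee_rot: [0.716, -0.698, 0.0, -0.0]
contact_force: [-1.2, 0.6, 5.6]
grip_width: 0.269
gripper_force: 20.0
clock: 19.48
position: [457.4, -113.1, 165.6]
ee_rot: [0.716, -0.698, 0.001, -0.002]
contact_force: [-0.6, 0.2, -1.0]
grip_width: 0.266
gripper_force: 20.0
clock 19.5 tcp [ 457.4 -113.1  165.6] tooly -178.6 tilt 0.22 spin -0.0 j6 -0.08
  to [ 597. -104.  160.] slide [ -0.56 -14.     0.62] len 14.0
  to [ 597. -104.  102.] slide [0.   0.02 5.8 ] len 5.8
```

```bash
python3 -m inch '{"slide":[[-0.11,-2.81,0],[-0.11,-2.81,0],[-0.11,-2.81,0],[-0.11,-2.81,0],[-0.11,-2.81,0],[0,0,0],[0,0,0],[0,0,0]],"spin":[0,0,0,0,0,0,0,0]}'
python3 - <<'E'
from h import *
from plant import capture
plan([597.3,-104.1,103],deg=1.4)
c=capture("side");w=world(c);[print(b) for b in pots(c,w)]
E
```

```text
clock: 20.15
position: [595.6, -104.2, 162.2]
ee_rot: [0.716, -0.699, -0.002, 0.002]
contact_force: [-0.2, -0.2, 0.7]
grip_width: 0.268
gripper_force: 20.0
clock 20.1 tcp [ 595.6 -104.2  162.2] tooly -178.6 tilt 0.27 spin -0.0 j6 -0.07
  to [ 597. -104.  103.] slide [-0.01 -0.2   5.92] len 5.9
(array([ 3., 41.]), np.int32(46), array([-523.6, 1658.8,   82.9]), array([-523.2, 1654. ,   70.8]))
(array([383.,  41.]), np.int32(106), array([1127.7, 1043.9,   68. ]), array([1134.2, 1043.9,   70.7]))
(array([231., 113.]), np.int32(122), array([394.5, 605.1,  73.2]), array([391.3, 546.8,  70.9]))
(array([340., 204.]), np.int32(42), array([594.2, -17.3,  16.4]), array([590.3, -25.2,  68.2]))
(array([353., 223.]), np.int32(132), array([ 596.1, -105. ,   19.7]), array([ 597.1, -108.7,   71.7]))
(array([372., 249.]), np.int32(155), array([ 606.3, -209.1,   18.8]), array([ 606.6, -212.6,   70.5]))
```

```bash
python3 -m inch '{"slide":[[0,-0.05,1.5],[0,0,1.5],[0,0,1],[0,0,0.8],[0,0,0.6],[0,0,0.4],[0,0,0.2],[0,0,0],[0,0,0]],"spin":[0,0,0,0,0,0,0,0,0]}'
```

```text
clock: 20.95
position: [597.9, -104.3, 104.9]
ee_rot: [0.716, -0.698, 0.0, -0.0]
contact_force: [0.5, 0.2, -0.9]
grip_width: 0.271
gripper_force: 20.0
```

```bash
python3 -m inch '{"slide":[[0,0,0.15],[0,0,0.1],[0,0,0],[0,0,0]],"spin":[0,0,0,0]}'
python3 -m inch '{"slide":[[0,0,0],[0,0,0],[0,0,0],[0,0,0],[0,0,0],[0,0,0],[0,0,-2],[0,0,-3],[0,0,-2],[0,0,0]],"spin":[0,0,0,0,0,0,0,0,0,0]}' -0.2
python3 - <<'E'
from h import *
plan([459.5,-163.2,160],deg=1.4)
E
```

```text
clock: 21.28
position: [598.0, -104.2, 102.9]
ee_rot: [0.716, -0.698, 0.001, -0.0]
contact_force: [-1.1, 0.5, 4.5]
grip_width: 0.265
gripper_force: 20.0
clock: 22.12
position: [600.5, -104.5, 177.2]
ee_rot: [0.716, -0.698, 0.004, -0.003]
contact_force: [1.1, -0.1, 0.1]
grip_width: 0.601
gripper_force: 0.0
clock 22.1 tcp [ 600.5 -104.5  177.2] tooly -178.5 tilt 0.57 spin 0.1 j6 -0.07
  to [ 460. -163.  160.] slide [ 5.52 14.26  1.59] len 15.4
```

```bash
python3 -m inch '{"slide":[[1.1,2.82,0.32],[1.1,2.82,0.32],[1.1,2.82,0.32],[1.1,2.82,0.32],[1.1,2.82,0.32],[0,0,0],[0,0,0],[0,0,0]],"spin":[0,0,0,0,0,0,0,0]}'
python3 - <<'E'
from h import *
from plant import capture
plan([459.5,-163.2,63.5],deg=1.4)
t=capture("top");w=world(t);[print(b) for b in pots(t,w)]
m=np.zeros((400,640),bool);m[150:225,280:420]=1
print("plugged");[print(b) for b in blobs(m&(w[...,2]>88)&(w[...,2]<110),w)]
E
```

```text
clock: 22.78
position: [458.6, -162.8, 156.2]
ee_rot: [0.716, -0.698, 0.0, -0.0]
contact_force: [0.8, -0.2, -0.7]
grip_width: 0.599
gripper_force: 0.0
clock 22.8 tcp [ 458.6 -162.8  156.2] tooly -178.6 tilt 0.06 spin 0.0 j6 0.03
  to [ 460. -163.   64.] slide [ 0.04 -0.08  9.27] len 9.3
(array([382., 187.]), np.int32(100), array([ 607.1, -207.7,   17.9]), array([ 607.5, -207.4,   70.3]))
(array([ 58., 248.]), np.int32(385), array([481.3, 566.2,  99.5]), array([479.3, 555.6,  71.2]))
plugged
(array([339., 190.]), np.int32(85), array([ 597.3, -103.6,   12.3]), array([ 596.4, -104.3,   97.1]))
(array([299., 191.]), np.int32(84), array([596.5, -10.7,  11.9]), array([596.2, -11.5,  96.7]))
```

```bash
python3 -m inch '{"slide":[[0,0,2.5],[0,0,2.5],[0,0,2],[0,0,1.4],[0,0,0.8],[0,0,0],[0,0,0]],"spin":[0,0,0,0,0,0,0]}'
python3 -m inch '{"slide":[[0,0,0],[0,0,0],[0,0,0],[0,0,0],[0,0,0],[0,0,0],[0,0,0],[0,0,0],[0,0,0],[0,0,0],[0,0,0]],"spin":[0,0,0,0,0,0,0,0,0,0,0]}' 1 20
python3 -m inch '{"slide":[[0,0,-1],[0,0,-3],[0,0,-3],[0,0,-3],[0,0,0],[0,0,0]],"spin":[0,0,0,0,0,0]}'
python3 - <<'E'
from h import *
plan([607.2,-207.6,160],deg=1.4)
E
```

```text
clock: 23.42
position: [458.8, -162.5, 63.9]
ee_rot: [0.716, -0.698, 0.0, 0.0]
contact_force: [0.2, 0.4, 0.9]
grip_width: 0.6
gripper_force: 0.0
clock: 24.33
position: [458.2, -162.8, 64.4]
ee_rot: [0.716, -0.698, 0.0, -0.0]
contact_force: [-0.6, 0.3, 5.8]
grip_width: 0.268
gripper_force: 20.0
clock: 24.83
position: [458.6, -162.6, 165.1]
ee_rot: [0.716, -0.698, 0.001, -0.001]
contact_force: [-0.3, -0.3, -0.9]
grip_width: 0.267
gripper_force: 20.0
clock 24.8 tcp [ 458.6 -162.6  165.1] tooly -178.6 tilt 0.21 spin -0.0 j6 0.03
  to [ 607. -208.  160.] slide [  4.86 -14.74   0.57] len 15.5
```

```bash
python3 -m inch '{"slide":[[0.97,-2.96,0],[0.97,-2.96,0],[0.97,-2.96,0],[0.97,-2.96,0],[0.97,-2.96,0],[0,0,0],[0,0,0],[0,0,0]],"spin":[0,0,0,0,0,0,0,0]}'
python3 - <<'E'
from h import *
from plant import capture
plan([607.2,-207.6,103],deg=1.4)
c=capture("side");w=world(c);[print(b) for b in pots(c,w)[3:]]
E
```

```text
clock: 25.5
position: [605.6, -207.3, 161.5]
ee_rot: [0.716, -0.699, -0.002, 0.001]
contact_force: [0.8, -0.1, -0.6]
grip_width: 0.267
gripper_force: 20.0
clock 25.5 tcp [ 605.6 -207.3  161.5] tooly -178.6 tilt 0.28 spin -0.0 j6 0.10
  to [ 607. -208.  103.] slide [ 0.04 -0.19  5.85] len 5.9
(array([353., 226.]), np.int32(54), array([ 593.9, -112.4,   14.9]), array([ 591.6, -118.7,   68.3]))
(array([372., 249.]), np.int32(154), array([ 609.6, -208.6,   20.7]), array([ 605.1, -212.3,   71.1]))
```

```bash
python3 -m inch '{"slide":[[0,-0.05,1.5],[0,0,1.5],[0,0,1],[0,0,0.8],[0,0,0.6],[0,0,0.4],[0,0,0.2],[0,0,0],[0,0,0]],"spin":[0,0,0,0,0,0,0,0,0]}'
python3 -m inch '{"slide":[[0,0,0.1],[0,0,0],[0,0,0]],"spin":[0,0,0]}'
```

```text
clock: 26.3
position: [607.9, -207.6, 104.4]
ee_rot: [0.716, -0.698, 0.0, -0.0]
contact_force: [-0.5, -0.3, -0.6]
grip_width: 0.269
gripper_force: 20.0
clock: 26.55
position: [607.8, -207.6, 103.2]
ee_rot: [0.716, -0.698, 0.0, -0.0]
contact_force: [-0.1, -0.4, 0.3]
grip_width: 0.269
gripper_force: 20.0
```

```bash
python3 -m inch '{"slide":[[0,0,0],[0,0,0],[0,0,0],[0,0,0],[0,0,0],[0,0,0],[0,0,1],[0,0,1],[0,0,1],[0,0,0.5],[0,0,0],[0,0,0]],"spin":[0,0,0,0,0,0,0,0,0,0,0,0]}' -0.2
python3 -m inch '{"slide":[[0,0,0],[0,0,0],[0,0,0],[0,0,0],[0,0,0],[0,0,0],[0,0,0],[0,0,0],[0,0,0]],"spin":[0,0,0,0,0,0,0,0,0]}' 1 35
python3 - <<'E'
from h import *
plan()
E
```

```text
clock: 27.55
position: [607.3, -207.6, 67.1]
ee_rot: [0.716, -0.698, -0.001, 0.001]
contact_force: [-1.1, -0.3, -0.3]
grip_width: 0.603
gripper_force: 0.0
clock: 28.3
position: [608.0, -207.6, 68.5]
ee_rot: [0.716, -0.698, 0.0, -0.0]
contact_force: [0.1, 0.6, 3.3]
grip_width: 0.41
gripper_force: 35.0
clock 28.3 tcp [ 608.  -207.6   68.5] tooly -178.6 tilt 0.06 spin 0.0 j6 0.10
```

```bash
python3 -m inch '{"slide":[[0,0,-1],[0,0,-2.5],[0,0,-3],[0,0,-3],[0,0,-3],[0,0,-2.5],[0,0,0],[0,0,0]],"spin":[0,0,0,0,0,0,0,0]}'
python3 - <<'E'
from h import *
plan([445.5,170.3,220],deg=-7.8)
E
```

```text
clock: 28.97
position: [607.2, -207.2, 218.0]
ee_rot: [0.715, -0.699, -0.0, -0.001]
contact_force: [-1.0, 0.6, -5.9]
grip_width: 0.409
gripper_force: 35.0
clock 29.0 tcp [ 607.2 -207.2  218. ] tooly -178.6 tilt 0.08 spin 9.2 j6 0.10
  to [446. 170. 220.] slide [-35.21  21.14  -0.16] len 41.1
```

```bash
python3 -m inch '{"slide":[[0,0,0],[0,0,0],[-2.5,1.5,0],[-2.5,1.5,0],[-2.5,1.5,0],[-2.5,1.5,0],[-2.5,1.5,0],[-2.5,1.5,0],[-2.5,1.5,0],[-2.5,1.5,0],[-2.5,1.5,0],[-2.5,1.5,0]],"spin":[4.6,4.6,0,0,0,0,0,0,0,0,0,0]}'
python3 -m inch '{"slide":[[-2.5,1.5,0],[-2.5,1.5,0],[-2.5,1.5,0],[-2.5,1.5,0],[0,0,0],[0,0,0],[0,0,0]],"spin":[0,0,0,0,0,0,0]}'
python3 - <<'E'
from h import *
from plant import capture
plan([445.5,170.3,120],[445.5,170.3,74.5],deg=-7.8)
c=capture("side");cv2.imwrite("pics/s5.png",cv2.resize(c["color"][0:260,180:480,::-1],None,fx=2.3,fy=2.3))
t=capture("top");w=world(t)
m=np.zeros((400,640),bool);m[150:225,280:420]=1
print("plugged");[print(b) for b in blobs(m&(w[...,2]>88)&(w[...,2]<110),w)]
m=(w[...,2]>320)&(w[...,1]>150);v,u=np.where(m)
for k in range(0,len(u),max(1,len(u)//14)): print(w[v[k],u[k]].round(),end=' ')
E
```

```text
clock: 29.97
position: [489.9, 61.0, 214.7]
ee_rot: [-0.657, 0.754, 0.002, -0.003]
contact_force: [1.9, -0.2, -4.8]
grip_width: 0.405
gripper_force: 35.0
clock: 30.55
position: [445.6, 166.9, 215.9]
ee_rot: [-0.657, 0.754, 0.0, -0.003]
contact_force: [0.5, 0.5, -6.0]
grip_width: 0.409
gripper_force: 35.0
clock 30.6 tcp [445.6 166.9 215.9] tooly 172.2 tilt 0.29 spin 0.0 j6 -0.84
  to [446. 170. 120.] slide [-0.37  0.02  9.58] len 9.6
  to [446. 170.  74.] slide [-0.01 -0.02  4.55] len 4.6
plugged
(array([339., 190.]), np.int32(84), array([ 597.4, -103.7,   12.1]), array([ 596.4, -104.3,   97. ]))
(array([298., 191.]), np.int32(84), array([596.7, -11. ,  12. ]), array([596.1, -10.5,  96.9]))
[488. 175. 551.] [453. 192. 559.] [427. 216. 537.] [409. 216. 539.] [396. 193. 534.] [382. 188. 516.] [370. 303. 531.] [358. 296. 539.] [343. 236. 522.] [334. 250. 554.] [323. 258. 567.] [309. 214. 563.] [299. 205. 573.] [287. 188. 573.] [273. 176. 571.]
```

View pics/s5.png

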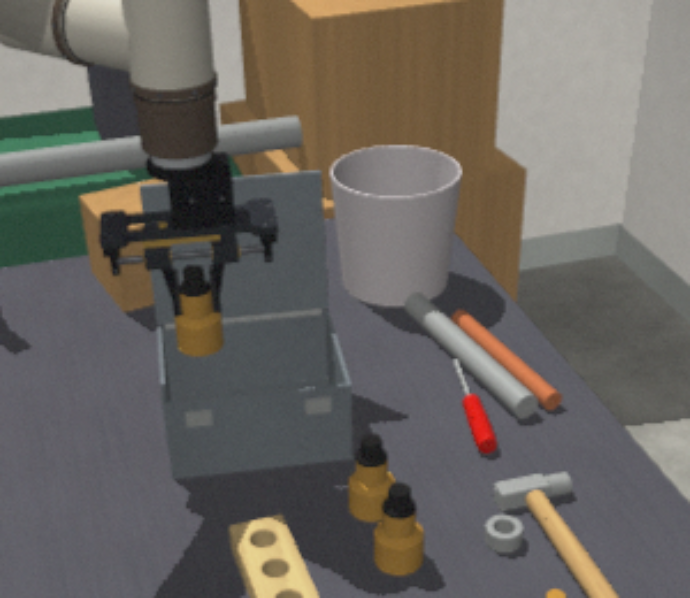

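The pot with its plug hangs at (198,320), over the -x part of the case; the forearm (100,30) is well above the lid's top. Lower it.

```bash
python3 -m inch '{"slide":[[-0.35,0,2.5],[0,0,2.5],[0,0,2.5],[0,0,2],[0,0,1.5],[0,0,1],[0,0,1],[0,0,0],[0,0,0]],"spin":[0,0,0,0,0,0,0,0,0]}'
python3 - <<'E'
from h import *
plan([445.5,170.3,74.5],deg=-7.8)
E
```

```text
clock: 31.4
position: [447.6, 170.1, 87.5]
ee_rot: [-0.657, 0.754, -0.0, -0.001]
contact_force: [0.7, 0.1, -4.0]
grip_width: 0.405
gripper_force: 35.0
clock 31.4 tcp [447.6 170.1  87.5] tooly 172.1 tilt 0.11 spin -0.1 j6 -0.84
  to [446. 170.  74.] slide [0.01 0.21 1.3 ] len 1.3
```

```bash
python3 -m inch '{"slide":[[0,0.1,0.5],[0,0,0.4],[0,0,0.3],[0,0,0.1],[0,0,0],[0,0,0]],"spin":[0,0,0,0,0,0]}'
```

```text
clock: 31.9
position: [446.6, 171.4, 75.1]
ee_rot: [-0.657, 0.753, -0.0, 0.0]
contact_force: [-0.8, 0.4, -4.9]
grip_width: 0.408
gripper_force: 35.0
```

```bash
python3 -m inch '{"slide":[[0,0,0.1],[0,0,0.08],[0,0,0],[0,0,0]],"spin":[0,0,0,0]}'
python3 -m inch '{"slide":[[0,0,0],[0,0,0],[0,0,0],[0,0,0],[0,0,0],[0,0,0],[0,0,-1.5],[0,0,-3],[0,0,-3],[0,0,-3],[0,0,-3],[0,0,0]],"spin":[0,0,0,0,0,0,0,0,0,0,0,0]}' -0.05
python3 - <<'E'
from h import *
plan([597.3,-103.9,150],[597.3,-103.9,68],deg=1.4)
E
```

```text
clock: 32.23
position: [446.8, 171.7, 73.6]
ee_rot: [-0.658, 0.753, -0.0, 0.001]
contact_force: [-1.3, 1.1, -0.7]
grip_width: 0.411
gripper_force: 35.0
clock: 33.23
position: [449.6, 173.1, 214.5]
ee_rot: [-0.658, 0.753, -0.001, 0.006]
contact_force: [0.8, 0.7, 1.4]
grip_width: 0.52
gripper_force: 0.0
clock 33.2 tcp [449.6 173.1 214.5] tooly 172.3 tilt 0.75 spin -9.1 j6 -0.84
  to [ 597. -104.  150.] slide [ 28.09 -14.01   6.44] len 32.0
  to [ 597. -104.   68.] slide [0.05 0.09 8.2 ] len 8.2
```

```bash
python3 - <<'E'
from h import *
from plant import capture
plan([597.3,-103.9,214.5],[597.3,-103.9,150])
E
```

```text
clock 33.2 tcp [449.6 173.1 214.5] tooly 172.3 tilt 0.75 spin 0.0 j6 -0.84
  to [ 597. -104.  214.] slide [ 2.547e+01 -1.835e+01 -1.000e-02] len 31.4
  to [ 597. -104.  150.] slide [0.05 0.07 6.45] len 6.5
```

```bash
python3 -m inch '{"slide":[[2.55,-1.84,0],[2.55,-1.84,0],[2.55,-1.84,0],[2.55,-1.84,0],[2.55,-1.84,0],[2.55,-1.84,0],[2.55,-1.84,0],[2.55,-1.84,0],[2.55,-1.84,0],[2.55,-1.84,0],[0,0,0],[0,0,0]],"spin":[0,0,0,0,0,0,0,0,0,0,0,0]}' -0.2
python3 - <<'E'
from h import *
from plant import capture
t=capture("top");w=world(t)
m=np.zeros((400,640),bool);m[150:300,140:420]=1;m[225:,300:]=0
[print(b) for b in blobs(m&(w[...,2]>86)&(w[...,2]<107),w)]
t=capture("side");cv2.imwrite("pics/s6.png",cv2.resize(t["color"][80:340,180:480,::-1],None,fx=2.3,fy=2.3))
plan([597.3,-103.9,150],[597.3,-103.9,68])
E
```

```text
clock: 34.23
position: [594.2, -107.7, 207.1]
ee_rot: [-0.656, 0.755, 0.001, -0.0]
contact_force: [-0.8, 0.5, -0.4]
grip_width: 0.6
gripper_force: 0.0
(array([178., 223.]), np.int32(415), array([514.8, 246.3, 113.1]), array([533.5, 270.6,  98.4]))
(array([339., 186.]), np.int32(19), array([ 604.7, -103.7,    8.3]), array([ 605.3, -104.7,   97.4]))
(array([299., 191.]), np.int32(86), array([597.1, -11. ,  12. ]), array([595.8, -11.4,  96.7]))
(array([190., 277.]), np.int32(15), array([406.2, 232.1,   8.6]), array([405. , 231.2, 106. ]))
clock 34.3 tcp [ 593.7 -106.   207.7] tooly 172.2 tilt 0.06 spin 0.0 j6 -0.23
  to [ 597. -104.  150.] slide [-0.26 -0.34  5.76] len 5.8
  to [ 597. -104.   68.] slide [ 0.   -0.01  8.2 ] len 8.2
```

View pics/s6.png

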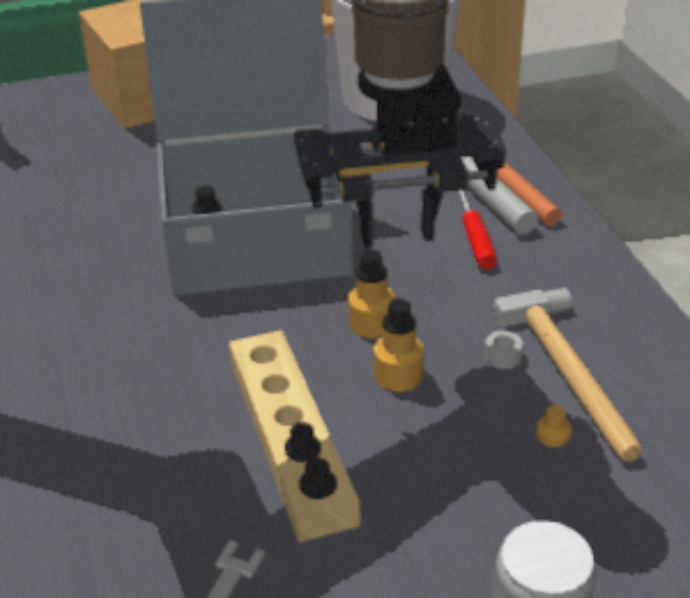

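First pot stands in the case (knob at 205,200); the other two are unmoved at (370,300) and (399,345). Grasp the second one.

```bash
python3 -m inch '{"slide":[[-0.13,-0.12,2.5],[-0.13,-0.12,2.5],[0,0,2.5],[0,0,2],[0,0,2],[0,0,1],[0,0,1],[0,0,0.4],[0,0,0],[0,0,0]],"spin":[0,0,0,0,0,0,0,0,0,0]}'
python3 - <<'E'
from h import *
plan([597.3,-103.9,68])
E
```

```text
clock: 35.17
position: [597.6, -103.8, 70.0]
ee_rot: [-0.658, 0.753, -0.001, 0.001]
contact_force: [0.7, 0.4, 0.6]
grip_width: 0.601
gripper_force: 0.0
clock 35.2 tcp [ 597.6 -103.8   70. ] tooly 172.2 tilt 0.09 spin 0.0 j6 -0.23
  to [ 597. -104.   68.] slide [0.01 0.03 0.2 ] len 0.2
```

```bash
python3 -m inch '{"slide":[[0,0,0.15],[0,0,0],[0,0,0],[0,0,0],[0,0,0],[0,0,0],[0,0,0],[0,0,0],[0,0,0],[0,0,0]],"spin":[0,0,0,0,0,0,0,0,0,0]}' 1 35
python3 -m inch '{"slide":[[0,0,-1],[0,0,-2.5],[0,0,-3],[0,0,-3],[0,0,-3],[0,0,-2.5],[0,0,0],[0,0,0]],"spin":[0,0,0,0,0,0,0,0]}'
python3 - <<'E'
from h import *
plan([560.5,154.5,220],deg=-7.8)
E
```

```text
clock: 36.0
position: [597.8, -104.1, 68.3]
ee_rot: [-0.658, 0.753, -0.001, 0.001]
contact_force: [2.8, -0.5, 3.8]
grip_width: 0.408
gripper_force: 35.0
clock: 36.67
position: [595.8, -103.7, 217.4]
ee_rot: [-0.657, 0.754, 0.001, 0.0]
contact_force: [0.6, 0.5, -4.6]
grip_width: 0.409
gripper_force: 35.0
clock 36.7 tcp [ 595.8 -103.7  217.4] tooly 172.2 tilt 0.12 spin -0.0 j6 -0.23
  to [560. 154. 220.] slide [-25.1    7.    -0.21] len 26.1
```

```bash
python3 -m inch '{"slide":[[-2.5,0.7,0],[-2.5,0.7,0],[-2.5,0.7,0],[-2.5,0.7,0],[-2.5,0.7,0],[-2.5,0.7,0],[-2.5,0.7,0],[-2.5,0.7,0],[-2.5,0.7,0],[-2.5,0.7,0],[0,0,0],[0,0,0]],"spin":[0,0,0,0,0,0,0,0,0,0,0,0]}'
python3 - <<'E'
from h import *
from plant import capture
plan([560.5,154.5,120],[560.5,154.5,74])
t=capture("side");w=world(t)
m=np.zeros((400,640),bool);m[100:260,200:380]=1
[print(b) for b in blobs(m&(w[...,2]>290)&(w[...,2]<600),w)]
E
```

```text
clock: 37.67
position: [559.2, 153.7, 214.2]
ee_rot: [-0.658, 0.753, 0.001, -0.004]
contact_force: [-0.3, -1.2, -3.7]
grip_width: 0.408
gripper_force: 35.0
clock 37.7 tcp [559.2 153.7 214.2] tooly 172.3 tilt 0.45 spin 0.0 j6 -0.68
  to [560. 154. 120.] slide [-0.14 -0.19  9.42] len 9.4
  to [560. 154.  74.] slide [-0.02 -0.03  4.6 ] len 4.6
(array([288., 102.]), np.int32(136), array([523.3, 130.2,  60.9]), array([505.4, 131.2, 296.1]))
```

```bash
python3 -m inch '{"slide":[[-0.1,-0.1,2.5],[0,0,2.5],[0,0,2.5],[0,0,2],[0,0,1],[0,0,0],[0,0,0]],"spin":[0,0,0,0,0,0,0]}'
python3 - <<'E'
from h import *
from plant import capture
plan([560.5,154.5,74.5])
t=capture("side");cv2.imwrite("pics/s7.png",cv2.resize(t["color"][0:260,120:420,::-1],None,fx=2.3,fy=2.3))
E
```

```text
clock: 38.3
position: [562.7, 153.2, 112.3]
ee_rot: [-0.657, 0.754, -0.0, -0.001]
contact_force: [0.2, 0.2, -4.1]
grip_width: 0.412
gripper_force: 35.0
clock 38.3 tcp [562.7 153.2 112.3] tooly 172.2 tilt 0.09 spin 0.0 j6 -0.68
  to [560. 154.  74.] slide [-0.11  0.23  3.78] len 3.8
```

View pics/s7.png

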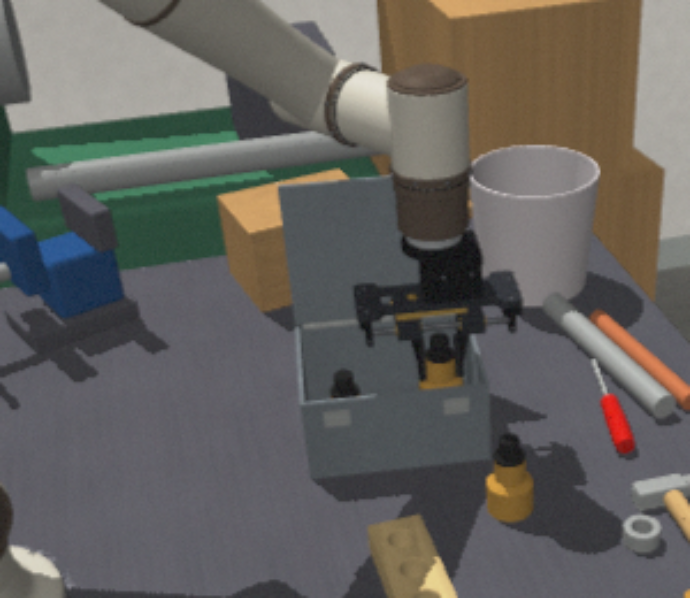

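The pot hangs in the case at (440,365). The forearm's underside near (360,155) comes close to the lid's top edge (350,180) in this view, so I measure the gap.

```bash
python3 - <<'E'
from h import *
from plant import capture
t=capture("side");w=world(t)
for a in (390,370,350,330,310,290,260,230):
    for b in range(20,200,6):
        p=w[int(b/2.3),int(120+a/2.3)]
        if not np.isnan(p).any() and p[2]>286 and p[1]<420: print(a,b,p.round().tolist(),end='; ')
    print()
print("lid top",[w[int(190/2.3),int(120+a/2.3)].round().tolist() for a in (295,320,350,375)])
t=capture("top");w=world(t)
for u in range(60,240,15):
    print(u,[w[v,u].round().tolist() for v in range(120,260,20) if w[v,u,2]>270])
E
```

```text
390 74 [538.0, 220.0, 439.0]; 390 80 [526.0, 165.0, 453.0]; 390 86 [522.0, 146.0, 452.0]; 390 92 [522.0, 149.0, 444.0]; 390 98 [522.0, 152.0, 438.0]; 390 104 [521.0, 147.0, 433.0]; 390 110 [521.0, 150.0, 427.0]; 390 116 [521.0, 154.0, 418.0]; 390 122 [521.0, 155.0, 411.0]; 390 128 [519.0, 147.0, 409.0]; 390 134 [520.0, 154.0, 399.0]; 390 140 [519.0, 150.0, 395.0]; 390 146 [520.0, 158.0, 385.0]; 390 152 [522.0, 171.0, 372.0]; 390 176 [547.0, 301.0, 290.0]; 
370 68 [522.0, 250.0, 439.0]; 370 74 [516.0, 221.0, 441.0]; 370 80 [514.0, 211.0, 440.0]; 370 86 [511.0, 199.0, 436.0]; 370 92 [510.0, 196.0, 430.0]; 370 98 [508.0, 188.0, 428.0]; 370 104 [506.0, 185.0, 422.0]; 370 110 [505.0, 179.0, 419.0]; 370 116 [504.0, 178.0, 412.0]; 370 122 [504.0, 177.0, 405.0]; 370 128 [503.0, 176.0, 401.0]; 370 134 [502.0, 175.0, 394.0]; 370 140 [503.0, 181.0, 386.0]; 370 146 [504.0, 193.0, 374.0]; 
350 62 [507.0, 276.0, 440.0]; 350 68 [501.0, 243.0, 443.0]; 350 74 [498.0, 232.0, 440.0]; 350 80 [497.0, 226.0, 437.0]; 350 86 [495.0, 218.0, 432.0]; 350 92 [493.0, 212.0, 427.0]; 350 98 [491.0, 207.0, 424.0]; 
[... 2579 characters left out ...]
434.0], [458.0, 290.0, 462.0]]
90 [[489.0, 280.0, 446.0], [457.0, 262.0, 475.0]]
105 [[521.0, 266.0, 434.0], [490.0, 261.0, 438.0], [457.0, 243.0, 471.0]]
120 [[519.0, 241.0, 438.0], [489.0, 238.0, 440.0], [458.0, 233.0, 447.0]]
135 [[625.0, 290.0, 285.0], [553.0, 226.0, 425.0], [519.0, 218.0, 438.0], [490.0, 221.0, 426.0]]
150 [[550.0, 198.0, 436.0], [519.0, 197.0, 434.0], [491.0, 202.0, 417.0]]
165 [[574.0, 167.0, 460.0], [544.0, 167.0, 457.0], [520.0, 176.0, 428.0]]
180 [[573.0, 145.0, 460.0], [544.0, 145.0, 457.0], [521.0, 156.0, 421.0]]
195 [[575.0, 124.0, 454.0], [545.0, 125.0, 451.0], [524.0, 139.0, 400.0]]
210 [[553.0, 113.0, 411.0], [531.0, 125.0, 360.0]]
225 [[547.0, 120.0, 270.0]]
```

Underside is about 355 mm, so ~315 when the pot is down, against 289 for the lid's top: clear.

```bash
python3 -m inch '{"slide":[[-0.1,0.2,1.2],[0,0,1],[0,0,0.8],[0,0,0.4],[0,0,0.2],[0,0,0],[0,0,0]],"spin":[0,0,0,0,0,0,0]}'
```

```text
clock: 39.03
position: [561.1, 155.4, 76.9]
ee_rot: [-0.657, 0.753, -0.0, 0.0]
contact_force: [0.0, -0.3, -5.0]
grip_width: 0.412
gripper_force: 35.0
```

```bash
python3 -m inch '{"slide":[[0,0,0.15],[0,0,0.1],[0,0,0.1],[0,0,0],[0,0,0]],"spin":[0,0,0,0,0]}'
python3 -m inch '{"slide":[[0,0,0],[0,0,0],[0,0,0],[0,0,0],[0,0,0],[0,0,0],[0,0,-1.5],[0,0,-3],[0,0,-3],[0,0,-3],[0,0,-3],[0,0,0]],"spin":[0,0,0,0,0,0,0,0,0,0,0,0]}' -0.05
python3 - <<'E'
from h import *
plan([596.8,-10.7,214],[596.8,-10.7,68])
E
```

```text
clock: 39.45
position: [561.0, 155.4, 73.4]
ee_rot: [-0.657, 0.754, -0.0, 0.0]
contact_force: [0.7, 0.8, -3.4]
grip_width: 0.409
gripper_force: 35.0
clock: 40.45
position: [564.2, 156.4, 215.5]
ee_rot: [-0.658, 0.753, -0.002, 0.006]
contact_force: [1.3, 0.3, 0.6]
grip_width: 0.522
gripper_force: 0.0
clock 40.5 tcp [564.2 156.4 215.5] tooly 172.3 tilt 0.78 spin 0.0 j6 -0.68
  to [597. -11. 214.] slide [16.12 -5.47  0.12] len 17.0
  to [597. -11.  68.] slide [ 0.09  0.18 14.6 ] len 14.6
```

```bash
python3 -m inch '{"slide":[[2.69,-0.91,0],[2.69,-0.91,0],[2.69,-0.91,0],[2.69,-0.91,0],[2.69,-0.91,0],[2.69,-0.91,0],[0,0,0],[0,0,0],[0,0,0]],"spin":[0,0,0,0,0,0,0,0,0]}' -0.2
python3 - <<'E'
from h import *
from plant import capture
for n in("top","side"):
    t=capture(n);w=world(t);hsv=cv2.cvtColor(t["color"],cv2.COLOR_RGB2HSV)
    m=(hsv[...,2]<70)&(w[...,2]>70)&(w[...,2]<108)&(abs(w[...,0]-520)<130)&(w[...,1]>-60)&(w[...,1]<265)
    print(n);[print(b) for b in blobs(m,w,8)]
plan([596.8,-10.7,120],[596.8,-10.7,68])
E
```

```text
clock: 41.2
position: [592.9, -12.0, 208.0]
ee_rot: [-0.657, 0.754, 0.0, -0.0]
contact_force: [-0.5, -0.1, -0.7]
grip_width: 0.601
gripper_force: 0.0
top
(array([298., 188.]), np.int32(35), array([603.7,  -7.1,  10.8]), array([603.2,  -9.5,  96.9]))
(array([257., 194.]), np.int32(15), array([592.7,  87.1,  10.5]), array([591.2,  87.5,  92.7]))
(array([228., 209.]), np.int32(178), array([561.4, 155.6,  18.3]), array([558.8, 151.6,  91.3]))
(array([251., 236.]), np.int32(73), array([495.2, 100.7,  53.2]), array([493.7, 100.4,  92.1]))
(array([221., 258.]), np.int32(183), array([446.7, 171.3,  17.9]), array([446.1, 166.9,  93.5]))
(array([245., 278.]), np.int32(22), array([400.3, 113.2,   9.1]), array([398.1, 113.4,  85.8]))
side
(array([311., 163.]), np.int32(110), array([560.7, 154.4,  17.8]), array([559.5, 148.6,  93.1]))
(array([269., 167.]), np.int32(120), array([448. , 169.4,  18.8]), array([445.8, 164.4,  93.5]))
(array([341., 196.]), np.int32(147), array([595.4, -11.8,  18.8]), array([593.8, -18.5,  87.1]))
clock 41.3 tcp [592.9 -11.2 208.1] tooly 172.3 tilt 0.01 spin 0.0 j6 -0.39
  to [597. -11. 120.] slide [-0.1  -0.38  8.81] len 8.8
  to [597. -11.  68.] slide [ 0.  -0.   5.2] len 5.2
```

```bash
python3 -m inch '{"slide":[[-0.05,-0.1,2.5],[-0.05,-0.1,2.5],[0,0,2.5],[0,0,2],[0,0,2],[0,0,1],[0,0,1],[0,0,0.5],[0,0,0],[0,0,0]],"spin":[0,0,0,0,0,0,0,0,0,0]}'
python3 - <<'E'
from h import *
plan([596.8,-10.7,68])
E
```

```text
clock: 42.13
position: [595.7, -11.1, 68.8]
ee_rot: [-0.658, 0.753, -0.0, 0.001]
contact_force: [0.4, -0.3, 0.0]
grip_width: 0.602
gripper_force: 0.0
clock 42.1 tcp [595.7 -11.1  68.8] tooly 172.2 tilt 0.07 spin 0.0 j6 -0.39
  to [597. -11.  68.] slide [-0.05 -0.11  0.08] len 0.1
```

```bash
python3 -m inch '{"slide":[[0,-0.1,0.05],[0,0,0],[0,0,0],[0,0,0],[0,0,0],[0,0,0],[0,0,0],[0,0,0],[0,0,0],[0,0,0]],"spin":[0,0,0,0,0,0,0,0,0,0]}' 1 35
python3 -m inch '{"slide":[[0,0,-1],[0,0,-2.5],[0,0,-3],[0,0,-3],[0,0,-3],[0,0,-2.5],[0,0,0],[0,0,0]],"spin":[0,0,0,0,0,0,0,0]}'
python3 - <<'E'
from h import *
plan([507.6,196,220],deg=-7.8)
E
```

```text
clock: 42.97
position: [597.1, -11.4, 68.5]
ee_rot: [-0.658, 0.753, -0.001, 0.001]
contact_force: [2.2, -0.5, 5.3]
grip_width: 0.402
gripper_force: 35.0
clock: 43.63
position: [594.9, -11.2, 217.6]
ee_rot: [-0.657, 0.754, 0.001, -0.0]
contact_force: [-1.2, -0.3, -4.1]
grip_width: 0.399
gripper_force: 35.0
clock 43.6 tcp [594.9 -11.2 217.6] tooly 172.2 tilt 0.12 spin -0.0 j6 -0.39
  to [508. 196. 220.] slide [-19.34  11.46  -0.2 ] len 22.5
```

```bash
python3 -m inch '{"slide":[[-2.42,1.43,0],[-2.42,1.43,0],[-2.42,1.43,0],[-2.42,1.43,0],[-2.42,1.43,0],[-2.42,1.43,0],[-2.42,1.43,0],[-2.42,1.43,0],[0,0,0],[0,0,0],[0,0,0]],"spin":[0,0,0,0,0,0,0,0,0,0,0]}'
python3 - <<'E'
from h import *
plan([507.6,196,74.5],deg=-7.8)
E
```

```text
clock: 44.55
position: [507.5, 195.1, 215.4]
ee_rot: [-0.657, 0.754, 0.001, -0.003]
contact_force: [-0.2, -0.1, -3.5]
grip_width: 0.407
gripper_force: 35.0
clock 44.5 tcp [507.5 195.1 215.4] tooly 172.2 tilt 0.32 spin 0.0 j6 -0.80
  to [508. 196.  74.] slide [-0.13 -0.06 14.09] len 14.1
```

```bash
python3 -m inch '{"slide":[[0,0,2.5],[0,0,2.5],[0,0,2.5],[0,0,2],[0,0,1.5],[0,0,1],[0,0,0.8],[0,0,0],[0,0,0]],"spin":[0,0,0,0,0,0,0,0,0]}'
python3 - <<'E'
from h import *
from plant import capture
plan([507.6,196,74.5],deg=-7.8)
t=capture("side");w=world(t)
m=(w[...,2]>289)&(w[...,1]>230)&(w[...,1]<330)&(w[...,0]>420)&(w[...,0]<640)
print("lowest over lid",np.sort(w[m][:,2])[:60:6].round())
E
```

```text
clock: 45.3
position: [509.3, 195.5, 89.6]
ee_rot: [-0.657, 0.754, -0.0, -0.0]
contact_force: [0.8, 0.1, -3.5]
grip_width: 0.406
gripper_force: 35.0
clock 45.3 tcp [509.3 195.5  89.6] tooly 172.2 tilt 0.02 spin -0.0 j6 -0.80
  to [508. 196.  74.] slide [-0.03  0.17  1.51] len 1.5
lowest over lid [289. 289. 290. 335. 341. 346. 349. 351. 354. 357.]
```

```bash
python3 -m inch '{"slide":[[0,0.1,0.6],[0,0,0.5],[0,0,0.3],[0,0,0.2],[0,0,0.1],[0,0,0],[0,0,0]],"spin":[0,0,0,0,0,0,0]}'
```

```text
clock: 45.93
position: [507.9, 195.9, 73.4]
ee_rot: [-0.658, 0.753, -0.0, -0.0]
contact_force: [-2.3, -1.2, 4.3]
grip_width: 0.403
gripper_force: 35.0
```

```bash
python3 -m inch '{"slide":[[0,0,0],[0,0,0],[0,0,0],[0,0,0],[0,0,0],[0,0,0],[0,0,-1.5],[0,0,-3],[0,0,-3],[0,0,-3],[0,0,-3],[0,0,-3]],"spin":[0,0,0,0,0,0,0,0,0,0,0,0]}' -0.05
python3 -m inch '{"slide":[[2,0,-3],[2,0,-3],[2,0,-3],[2,0,-3],[2,0,-3],[3,0,0],[3,0,0],[3,0,0],[3,0,0],[3,0,0],[0,0,0],[0,0,0]],"spin":[0,0,0,0,0,0,0,0,0,0,0,0]}'
python3 - <<'E'
from h import *
from plant import capture
X=np.array([np.cos(np.radians(-7.8)),np.sin(np.radians(-7.8))]);Y=np.array([-X[1],X[0]])
plan()
for n in("top","side"):
    t=capture(n);w=world(t);hsv=cv2.cvtColor(t["color"],cv2.COLOR_RGB2HSV)
    m=(hsv[...,2]<70)&(w[...,2]>70)&(w[...,2]<108)&(abs(w[...,0]-520)<130)&(w[...,1]>110)&(w[...,1]<265)
    print(n)
    for b in blobs(m,w,25): d=b[2][:2]-[507.1,192.1];print(b,"case xy",(d@X).round(),(d@Y).round(),"top",)
    if n=="top":cv2.imwrite("pics/t8.png",t["color"][100:350,100:400,::-1].repeat(2,0).repeat(2,1))
E
```

```text
clock: 46.93
position: [507.8, 195.8, 239.2]
ee_rot: [-0.657, 0.754, 0.0, 0.0]
contact_force: [-0.4, 0.8, 0.4]
grip_width: 0.527
gripper_force: 0.0
clock: 47.93
position: [473.8, -52.9, 387.7]
ee_rot: [-0.656, 0.754, -0.0, 0.0]
contact_force: [-0.3, -0.0, -0.6]
grip_width: 0.522
gripper_force: 0.0
clock 47.9 tcp [473.8 -52.9 387.7] tooly 172.0 tilt 0.02 spin 0.0 j6 -0.37
top
side
(array([289., 159.]), np.int32(121), array([506.9, 194.8,  18.1]), array([506.7, 190.4,  91.7])) case xy -1.0 3.0 top
(array([311., 163.]), np.int32(109), array([559.9, 151.3,  18.7]), array([559.6, 148.5,  92.6])) case xy 58.0 -33.0 top
(array([269., 167.]), np.int32(119), array([446.6, 170.3,  19.1]), array([446.1, 164.6,  93.7])) case xy -57.0 -30.0 top
```

View pics/t8.png

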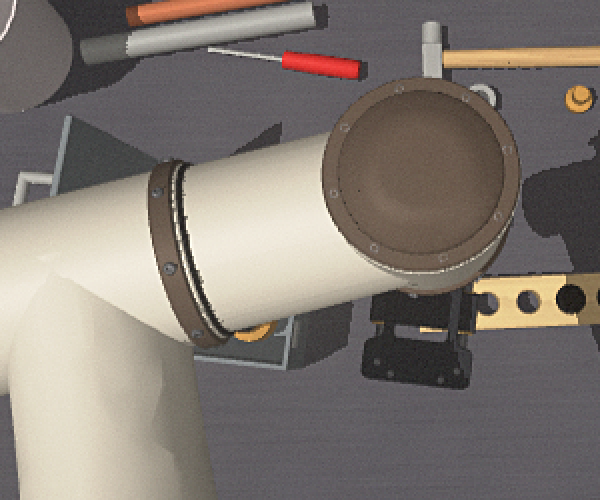

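The side view measures all three plugged pots standing in the case at case x,y (-57,-30), (-1,3), (58,-33). In the top view the arm covers the case, with the handle's tip at (35,185). Now spin for the lid.

```bash
python3 -m inch '{"slide":[[0,0,0],[0,0,0],[0,0,0],[0,0,0],[0,0,0],[0,0,0],[0,0,0],[0,0,0],[0,0,0],[0,0,0],[0,0,0],[0,0,0]],"spin":[6.9,6.9,6.9,6.9,6.9,6.9,6.9,6.9,6.9,6.9,6.9,6.9]}' 0.15
python3 -m inch '{"slide":[[0,0,0],[0,0,0],[0,0,0]],"spin":[6.9,0,0]}'
python3 - <<'E'
from h import *
from plant import capture
t=capture("top");w=world(t)
m=(w[...,2]>210)&(w[...,2]<285)&(w[...,1]>325)&(w[...,1]<400)&(w[...,0]>450)&(w[...,0]<620)
p=w[m];print(len(p));
if len(p): print(cv2.minAreaRect(p[:,:2].astype(np.float32)),np.percentile(p[:,2],[5,50,95]))
plan([529.3,351,380],deg=82.2)
E
```

```text
clock: 49.03
position: [474.4, -50.5, 387.4]
ee_rot: [0.007, 1.0, 0.0, -0.0]
contact_force: [1.1, -0.2, 0.2]
grip_width: 0.422
gripper_force: 0.0
clock: 49.28
position: [474.3, -50.8, 387.5]
ee_rot: [0.063, 0.998, 0.0, -0.0]
contact_force: [0.3, 0.0, -0.2]
grip_width: 0.423
gripper_force: 0.0
137
((564.8407592773438, 338.7188415527344), (22.616626739501953, 35.272315979003906), 77.9629898071289) [259.57002531 264.00403219 267.03279094]
clock 49.3 tcp [474.3 -50.9 387.5] tooly 82.7 tilt 0.01 spin 0.5 j6 -1.93
  to [529. 351. 380.] slide [ 0.   40.57  0.75] len 40.6
```

```bash
python3 -m inch '{"slide":[[0,3.1,0],[0,3.1,0],[0,3.1,0],[0,3.1,0],[0,3.1,0],[0,3.1,0],[0,3.1,0],[0,3.1,0],[0,3.1,0],[0,3.1,0],[0,3.1,0],[0,3.1,0]],"spin":[0,0,0,0,0,0,0,0,0,0,0,0]}'
python3 -m inch '{"slide":[[0,3.1,0],[0,0,0],[0,0,0]],"spin":[0.5,0,0]}'
python3 - <<'E'
from h import *
from plant import capture
plan([529.3,351,300],[529.3,351,262.6],deg=82.2)
c=capture("wrist");cv2.imwrite("pics/w9.png",c["color"][:,:,::-1])
t=capture("side");w=world(t);X=np.array([np.cos(np.radians(-7.8)),np.sin(np.radians(-7.8))]);Y=np.array([-X[1],X[0]])
m=(w[...,2]>125)&(w[...,2]<280)&(abs((w[...,:2]-[507.1,192.1])@X)<95)&(abs((w[...,:2]-[507.1,192.1])@Y-105)<30)
p=w[m];k=np.polyfit(p[:,2],(p[:,:2]-[519.4,281.3])@Y,1);print("lid inner face slope deg past vertical",np.degrees(np.arctan(k[0])),len(p))
E
```

```text
clock: 50.33
position: [522.4, 319.1, 387.5]
ee_rot: [0.064, 0.998, -0.0, -0.0]
contact_force: [0.7, -1.0, -0.2]
grip_width: 0.425
gripper_force: 0.0
clock: 50.58
position: [526.4, 349.7, 386.0]
ee_rot: [0.068, 0.998, -0.001, -0.001]
contact_force: [0.5, 0.7, 0.1]
grip_width: 0.42
gripper_force: 0.0
clock 50.6 tcp [526.4 349.7 386. ] tooly 82.3 tilt 0.15 spin 0.1 j6 -2.55
  to [529. 351. 300.] slide [-0.28  0.19  8.6 ] len 8.6
  to [529. 351. 263.] slide [-0.01  0.01  3.74] len 3.7
lid inner face slope deg past vertical 7.987614912235497 3519
```

View pics/w9.png

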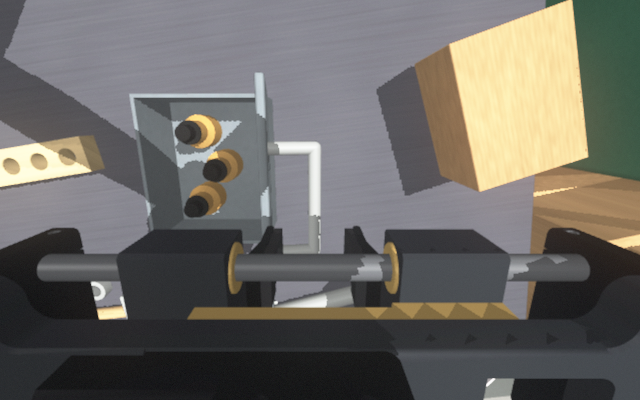

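Wrist view: the bar is at column 315, midway between the fingers, and the three plugged pots stand in the case at (190,130), (220,168), (200,205). Descend and pinch.

```bash
python3 -m inch '{"slide":[[-0.28,0.2,2.5],[0,0,2.5],[0,0,2.5],[0,0,2],[0,0,1.5],[0,0,1],[0,0,0.3],[0,0,0],[0,0,0]],"spin":[0,0,0,0,0,0,0,0,0]}'
python3 -m inch '{"slide":[[0,0,0],[0,0,0],[0,0,0],[0,0,0],[0,0,0],[0,0,0],[0,0,0],[0,0,0],[0,0,0],[0,0,0],[0,0,0],[0,0,0]],"spin":[0,0,0,0,0,0,0,0,0,0,0,0]}' 1 25
python3 - <<'E'
from h import *
a=np.radians(-7.8);Y=np.array([-np.sin(a),np.cos(a)]);H=np.array([519.4,281.3])
def P(t,dz=3.5): return np.r_[H-Y*(160*np.cos(t)-50*np.sin(t)),108+160*np.sin(t)+50*np.cos(t)+dz]
plan(*[P(np.radians(t)) for t in range(98,27,-4)])
E
```

```text
clock: 51.43
position: [530.3, 349.4, 266.1]
ee_rot: [0.07, 0.998, 0.001, 0.001]
contact_force: [-0.9, 0.4, 0.9]
grip_width: 0.424
gripper_force: 0.0
clock: 52.43
position: [529.9, 349.8, 265.0]
ee_rot: [0.07, 0.998, 0.0, 0.0]
contact_force: [-0.0, 1.8, 1.9]
grip_width: 0.125
gripper_force: 25.0
clock 52.4 tcp [529.9 349.8 265. ] tooly 82.0 tilt 0.07 spin 0.0 j6 -2.55
  to [529. 352. 263.] slide [0.11 0.25 0.2 ] len 0.3
  to [528. 342. 268.] slide [-0.   -1.07 -0.46] len 1.2
  to [526. 331. 272.] slide [-0.   -1.1  -0.39] len 1.2
  to [525. 320. 275.] slide [-0.   -1.13 -0.31] len 1.2
  to [523. 308. 277.] slide [-0.   -1.15 -0.23] len 1.2
  to [522. 297. 278.] slide [-0.   -1.16 -0.15] len 1.2
  to [520. 285. 279.] slide [-0.   -1.17 -0.07] len 1.2
  to [518. 274. 279.] slide [-0.   -1.17  0.01] len 1.2
  to [517. 262. 278.] slide [-0.   -1.17  0.09] len 1.2
  to [515. 251. 276.] slide [-0.   -1.16  0.17] len 1.2
  to [514. 239. 274.] slide [-0.   -1.14  0.26] len 1.2
  to [512. 228. 270.] slide [-0.   -1.12  0.33] len 1.2
  to [511. 217. 266.] slide [-0.   -1.1   0.41] len 1.2
  to [509. 207. 261.] slide [-0.   -1.06  0.49] len 1.2
  to [508. 197. 256.] slide [-0.   -1.03  0.56] len 1.2
  to [506. 187. 249.] slide [-0.   -0.99  0.63] len 1.2
  to [505. 178. 242.] slide [-0.   -0.94  0.7 ] len 1.2
  to [504. 169. 235.] slide [-0.   -0.89  0.76] len 1.2
```

```bash
python3 -m inch '{"slide":[[0,-0.7,-0.3],[0,-1.1,-0.39],[0,-1.13,-0.31],[0,-1.15,-0.23],[0,-1.16,-0.15],[0,-1.17,-0.07],[0,-1.17,0.01],[0,-1.17,0.09],[0,0,0]],"spin":[0,0,0,0,0,0,0,0,0]}'
python3 - <<'E'
from h import *
a=np.radians(-7.8);Y=np.array([-np.sin(a),np.cos(a)]);H=np.array([519.4,281.3])
def P(t,dz=3.5): return np.r_[H-Y*(160*np.cos(t)-50*np.sin(t)),108+160*np.sin(t)+50*np.cos(t)+dz]
plan(*[P(np.radians(t)) for t in (66,62,58)])
E
```

```text
clock: 53.18
position: [517.8, 260.8, 279.1]
ee_rot: [0.07, 0.998, -0.0, 0.001]
contact_force: [0.3, -1.4, 5.4]
grip_width: 0.125
gripper_force: 25.0
clock 53.2 tcp [517.8 260.8 279.1] tooly 81.9 tilt 0.09 spin 0.0 j6 -2.46
  to [517. 262. 278.] slide [0.12 0.11 0.11] len 0.2
  to [515. 251. 276.] slide [-0.   -1.16  0.18] len 1.2
  to [514. 239. 274.] slide [-0.   -1.14  0.26] len 1.2
```

```bash
python3 -m inch '{"slide":[[0,-1.08,0.24],[0,-1.14,0.26],[0,-1.12,0.33],[0,-1.1,0.41],[0,-1.06,0.49],[0,-1.03,0.56],[0,-0.99,0.63],[0,-0.94,0.7],[0,0,0],[0,0,0]],"spin":[0,0,0,0,0,0,0,0,0,0]}'
python3 - <<'E'
from h import *
from plant import capture
a=np.radians(-7.8);X=np.array([np.cos(a),np.sin(a)]);Y=np.array([-X[1],X[0]]);H=np.array([519.4,281.3])
def P(t,dz=3.5): return np.r_[H-Y*(160*np.cos(t)-50*np.sin(t)),108+160*np.sin(t)+50*np.cos(t)+dz]
plan(*[P(np.radians(t)) for t in (34,30)])
t=capture("side");w=world(t);q=w[...,:2]-[507.1,192.1]
hsv=cv2.cvtColor(t["color"],cv2.COLOR_RGB2HSV)
cx,cy=q@X,q@Y;m=(w[...,2]>125)&(w[...,2]<240)&(cx>-105)&(cx<105)&(cy<80)&(cy>-110)&(hsv[...,1]<60)&(hsv[...,2]>80)
print(m.sum());p=np.c_[cy[m],w[...,2][m]]
for y in range(-100,90,20):
    s=p[abs(p[:,0]-y)<10]; print(y,len(s),np.median(s[:,1]).round(1) if len(s) else None)
E
```

```text
clock: 54.02
position: [506.1, 176.3, 241.1]
ee_rot: [0.07, 0.998, -0.003, -0.0]
contact_force: [6.0, -5.5, 0.3]
grip_width: 0.125
gripper_force: 25.1
clock 54.0 tcp [506.1 176.3 241.1] tooly 81.9 tilt 0.30 spin 0.0 j6 -2.35
  to [505. 178. 242.] slide [ 0.11  0.12 -0.14] len 0.2
  to [504. 169. 235.] slide [-0.   -0.88  0.77] len 1.2
349
-100 0 None
-80 0 None
-60 222 216.2
-40 71 221.3
-20 56 235.9
0 0 None
20 0 None
40 0 None
60 0 None
80 0 None
```

```bash
python3 -m inch '{"slide":[[0.05,-0.35,0.32],[0.05,-0.35,0.32],[0,0,0],[0,0,0],[0,0,0],[0,0,0]],"spin":[0,0,0,0,0,0]}'
python3 -m inch '{"slide":[[0,0,0],[0,0,0],[0,0,0],[0,0,0],[0,0,0],[0,0,0],[0,0,-1],[0,0,-2],[0,0,-3],[0,0,-3],[0,0,-3],[0,0,0]],"spin":[0,0,0,0,0,0,0,0,0,0,0,0]}' 0.2
python3 -m inch '{"slide":[[0,-3,-1],[0,-3,-1],[0,-3,-1],[0,-3,-1],[0,-3,0],[0,-3,0],[0,-3,0],[0,-3,0],[0,-3,0],[0,-3,0],[0,-3,0],[0,-3,0]],"spin":[0,0,0,0,0,0,0,0,0,0,0,0]}'
python3 -m inch '{"slide":[[0,-3,0],[0,-3,0],[0,-3,0],[0,-3,0],[0,0,0],[0,0,0]],"spin":[0,0,0,0,0,0]}'
python3 - <<'E'
from h import *
from plant import capture
a=np.radians(-7.8);X=np.array([np.cos(a),np.sin(a)]);Y=np.array([-X[1],X[0]])
plan()
t=capture("top");w=world(t);q=w[...,:2]-[507.1,192.1];cx,cy=q@X,q@Y
m=(w[...,2]>108)&(w[...,2]<280)&(abs(cx)<105)&(cy<85)&(cy>-65)
y,z=cy[m],w[...,2][m]
for _ in range(6):
    k=np.polyfit(y,z,1);e=z-np.polyval(k,y);g=abs(e)<max(4,1.5*e.std());y,z=y[g],z[g]
print("lid",np.degrees(np.arctan(-k[0])),np.arctan(-k[0]),len(y),e.std(),"z at hinge",np.polyval(k,90))
c=capture("side");cv2.imwrite("pics/s10.png",c["color"][:,:,::-1])
E
```

```text
clock: 54.57
position: [505.4, 170.5, 236.0]
ee_rot: [0.07, 0.998, -0.002, 0.001]
contact_force: [6.6, -4.7, 3.3]
grip_width: 0.126
gripper_force: 25.1
clock: 55.57
position: [506.2, 172.9, 363.5]
ee_rot: [0.069, 0.998, 0.003, 0.006]
contact_force: [0.6, 0.6, 0.3]
grip_width: 0.397
gripper_force: 0.0
clock: 56.57
position: [453.1, -185.6, 396.4]
ee_rot: [0.07, 0.998, -0.0, 0.001]
contact_force: [0.2, -0.2, 0.7]
grip_width: 0.402
gripper_force: 0.0
clock: 57.07
position: [436.6, -304.2, 395.6]
ee_rot: [0.071, 0.997, 0.0, -0.0]
contact_force: [0.1, 0.0, 0.5]
grip_width: 0.4
gripper_force: 0.0
clock 57.1 tcp [ 436.6 -304.2  395.6] tooly 81.8 tilt 0.02 spin 0.0 j6 -1.41
lid 31.821077823838205 0.5553825795593288 5049 1.3276844937532328 z at hinge 115.10542786633617
```

View pics/s10.png

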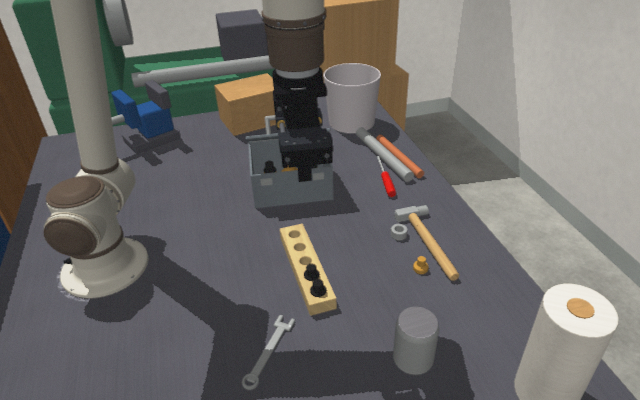

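The side view shows the arm clear, the lid ajar at (285,140), and the bystanders in place. The lid measures 0.555 rad, within limits. Handing in.

```bash
python3 -c "
from plant import manip
print(manip.close_job())"
```

```text
the job is handed in; nothing more can be done
None
```

The job is handed in: all three pots stand plugged on the case floor, the lid is ajar at about 32° (measured 0.555 rad, allowed 0.41–0.64), and the arm is clear. No verdict came back.

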